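# Offer the door leaf up to the jamb hinge and hold it for the pin

### The job

Take the red-primed door leaf (the loose hinge leaf with one knuckle in the middle) out of the blue slotted rack and lower its knuckle between the two knuckles of the hinge leaf welded on the clamped jamb, until you feel it bed and the pin holes line up. Keep it upright and lined up, slide it along the hinge line until it bears lightly on the brass thrust washer, and finish still gripping it there with that light push, so that the pin can be put in. Do not disturb the other leaves in the rack, the jamb or the things lying about.

Things in the scene. Friction and masses are not known exactly. Their poses are not given: they have to be found in the camera images.
- door_leaf: loose steel door leaf, red-oxide primer, 0.5 to 0.7 kg: plate 108 long (y), 8 thick (x), z = +16 to +85; one barrel knuckle in the middle of its lower edge: diameter 24, 48 long, bore 14. Origin: centre of the bore; y along the bore, z up the plate. Symmetric under half a turn about z. Starts on edge in one of the rack's three slots, knuckle down, bore 22 above the table, leaning up to 3 degrees
- frame_leaf: hinge leaf welded on the jamb's far side, pale grey, fixed: upright plate 108 long (y), 8 thick (x), under two barrel knuckles (outside diameter 24, bore 14) at y = -54 to -28.5 and +28.5 to +54. Origin: on the bore axis midway between them, 66 above the table; y along the bore, z up. The 57 wide notch between them is open upwards. Hard metal, no springs; nothing guides the leaf across (x)
- washer: brass thrust washer, 24 diameter, 3 thick, fixed to the inner face of the frame leaf's +y knuckle, at y = +25.5 to +28.5 in the frame leaf. Its origin is the frame leaf's origin, not the washer's own middle
- jamb: brown-grey square tube 50 x 50 x 300 long (y) lying on the table, fixed. Origin: centre of its underside. The frame leaf's plane is 29 from its middle towards its +x. Two table clamps with green handles hold it 125 either side of the middle; they stand up to 165 above the table, from x = -66 to +21
- rack: blue slotted rack with black slot cheeks, fixed, 200 (x) x 132 (y), cheeks 82 high. Origin: centre of its underside. Slots at x = -75, 0, +75, each 11 wide; a leaf stands in each, plate along the rack's y, its ends 5 deep in the cheeks; the middle 98 mm (y) is open. Leaf tops are 107 above the table; a leaf must rise 75 to clear the cheeks
- spare_leaf: bystander in the rack: a second frame leaf, pale grey, same plate size but two knuckles at the ends of its lower edge and none in the middle. Origin on its bore axis midway, 22 above the table
- blank_leaf: bystander in the rack: a plain dark plate 108 x 8 x 97 high without a knuckle. Origin 12 above its underside
- pin_tray: fixed grey tray 100 x 170 x 25 high that holds the pin. Origin: centre of its underside
- hinge_pin: bystander: the steel hinge pin, 12 diameter, 122 long, with an 18 head, lying along its y in the tray; not to be handled. Origin 9 below its axis, at mid-length
- hammer: bystander: hammer lying on the table along its x
- wire_brush: bystander: wire brush with a wooden handle, 240 long, lying on its side along its x. Origin: centre of its underside
- spray_can: bystander: upright green and white spray can, 64 diameter, 190 tall. Origin: centre of its underside
- magnet_square: bystander: yellow magnetic welding square, a triangle about 100 long (y), 100 high and 20 thick, standing on the table. Origin: centre of its underside
- leaf_grip (a point): good place to pinch the door leaf across its 8 mm thickness (its x): mid-length, in the plate, 65 above the bore centre and 20 below the top edge
- notch_floor (a point): middle of the free part of the notch (54 long, between the -y knuckle and the washer; 3 play either side of the 48 knuckle), on its flat floor, 12 below the bore axis. A door leaf knuckle bedded on this floor has its bore level with the frame bores
- washer_face (a point): centre of the washer's bearing face, on the bore axis, 25.5 along +y from the frame leaf's origin. A door leaf that bears on it has its bore centre 24 before it, that is at y = +1.5 of the frame leaf
Mind the look-alikes: they are no part of the job. Of the things that look like the door_leaf, the middle-sized one is meant.

How it is judged:
By the outcome, as a careful person would: the job done as asked, in the order asked, and still so for the second after the job is handed in, while the arm keeps its last pose, push and grip.
It also fails if it takes over 45 s, if anything falls off the work surface, if the arm or the gripper's body presses on something with over 40 N, if the wrist force passes 120 N, or if a joint passes its speed limit or range.

### The arm

A 7-joint arm with a two-finger parallel gripper is mounted at the origin on the work surface. World frame = base frame: x ahead of the robot, y to its left, z up, the work surface at z = 0. Lengths are in m, angles in rad, forces in N, time in s.
With the tool pointing down it reaches from about 0.4 to 0.85 m from the base axis. Payload 10.4 kg.
Tool frame: the origin (TCP) lies midway between the tips of the shut fingers; the grasp point (between the pads) lies 19 mm behind it; z points along the fingers, y is the direction in which the jaws open and shut (so a half turn about z gives the same grasp; the last joint's range is limited). The gripper opens to 85 mm and grips with 20 to 120 N. Pads are 22 mm wide; open, the fingers measure 114 mm over their backs; the gripper's body (76 mm by 85 mm) begins 54 mm behind the grasp point. The pads swing forward as they close: fully open they stand 13 mm farther back than shut.
Start: joints at [-1.132, 0.332, -0.065, 1.46, 0.022, 1.35, -0.088], TCP at [0.278, 0.56, 0.231] pointing down, gripper open.
Joint ranges: [-2.6, 2.6], [-0.5, 2.12], [-1.47, 1.34], [0.16, 2.42], [-1.27, 4.41], [0.06, 2.06], [-2.6, 2.6]. Speed limits (rad/s): [2.22, 2.22, 2.79, 2.79, 3.14, 3.14, 3.14].

### API

Orientations are given as a unit quaternion [x, y, z, w].
In Python, from workcell import manip, viewer gives the robot as it stands.
- The arm moves only by the tool move_arm, never from a script. Its argument "deltas" is a list of rows, each a list of 7 numbers: the shift along the tool's x, y, z in m, then the turn, a rotation vector about the tool's x, y, z in degrees, then the opening, from -1 (shut) to 1 (fully open). In form: [[dx, dy, dz, wx, wy, wz, gripper], ...]. A call has 1 to 10 rows; each row shifts and turns the commanded pose from where the row before left it, along the tool's axes as they then stand; what a row does not reach is not made up. A row lasts 1/8 s, in which the tool goes at most 62.5 mm and 10.7 degrees, less where a joint would pass 70% of its speed; a pose out of reach is approached as far as the arm can. A call with a gripper value outside its range is refused whole. The fingers move at their own pace and stop on an object; "force" is the grip in N (left out, the last holds). Time passes only in rows, so rows that do not move let the fingers close. It gives the time, the measured TCP pose, the force and the opening at its end, in the units of the state.
- manip.get_obs(): the state, without advancing time (a new reading comes with each control period).
- viewer.camera(name): name is "side" or "top"; returns (picture, depth): 420x560x3 uint8, red, green, blue; 420x560 float32, m along the optical axis (not along the pixel's ray), 0 where there is no reading.
- viewer.calibration(name): a dict with "fx", "fy", "cx", "cy" (pixels), "R" (3x3) and "t" (3): a world point X has camera coordinates R X + t. Camera axes: x right, y down, z forward; pixel columns grow to the right and rows downward; lengths in m; the calibration is good to about 2 mm. A picture is of the moment at which its call begins. calibration takes no time and is no camera call.
- manip.hand_in(): hands the job in, once; it reports no verdict.
The state is a dict: "clock": time; "joint_pos": joint angles; "joint_velocities": joint speeds; "tau": joint torques, N m; "position": TCP position; "ee_rot": TCP orientation; "ft_force": force on the tool from outside, world axes, zero at the start; "torque": the same for the moment, N m; "grip_width": opening from 0.0 (shut) to 1.0 (fully open).
Only numpy, scipy, OpenCV 4.12 (cv2) and the standard library are available. Lean on these libraries where they do the work, as an engineer would, in place of code of your own. Each camera call takes 0.05 s, during which the arm holds its last target.

## Working session

There is one attempt and no reset: what is moved stays moved. The work goes in short steps, Python scripts to look and compute and a tool call to move; the robot and the scene stay as the last step left them, time stands still between calls to the robot, and variables do not carry over. Pictures are saved under pics/ and viewed, and the job is handed in when it is done.

Besides the shell and the picture viewer there is one more tool, called after "Request:" in YAML: its name, and indented under it one key for each argument. move_arm: Moves the arm, as the interface text tells. Its arguments: {"type":"object","properties":{"deltas":{"type":"array"},"force":{"type":"number"}},"required":["deltas"]}

```bash
ls; mkdir -p pics
python3 - <<'E'
from workcell import manip, viewer
import cv2, numpy as np
o=manip.get_obs(); print(o)
for n in ["top","side"]:
    im,d=viewer.camera(n); c=viewer.calibration(n); print(n,c)
    cv2.imwrite(f"pics/{n}0.png",im[:,:,::-1]); np.savez(f"pics/{n}0.npz",im=im,d=d)
E
```

```text
pics
{'clock': 0.0, 'joint_pos': array([-1.13163835,  0.33286359, -0.06471154,  1.46093757,  0.02158089,
        1.34992778, -0.0885241 ]), 'joint_velocities': array([-0.00042144, -0.00127117, -0.00102839,  0.00065475, -0.00081474,
        0.00050675, -0.00059195]), 'tau': array([-7.92372452e-05, -6.25445437e+01,  4.89039451e-02, -3.91601622e+01,
        1.61315594e-02,  9.98204254e-03, -4.56849398e-05]), 'position': array([0.27827409, 0.5592032 , 0.23052293]), 'ee_rot': array([ 2.28831503e-01,  9.73465779e-01, -7.06575866e-04, -1.42504005e-04]), 'ft_force': array([0.05549575, 0.51659989, 0.71864686]), 'torque': array([-0.00295708,  0.00857636,  0.00338309]), 'grip_width': 0.9980437505224133}
top {'fx': 483.33487759683817, 'fy': 483.33487759683817, 'cx': 279.4737480081374, 'cy': 210.50346208746572, 'R': array([[-0.01834266, -0.99982568, -0.00348519],
       [-0.99668739,  0.0185611 , -0.07918163],
       [ 0.07923252,  0.00202125, -0.99685411]]), 't': array([0.02034554, 0.54358228, 1.4523787 ])}
side {'fx': 430.8618564143391, 'fy': 430.8618564143391, 'cx': 281.3660808018438, 'cy': 209.59201687241614, 'R': array([[ 0.73253416, -0.68050504,  0.01750973],
       [-0.48777527, -0.5426636 , -0.68380663],
       [ 0.47483575,  0.49237091, -0.72945315]]), 't': array([-0.38990435,  0.32431768,  1.24015061])}
```

View pics/top0.png

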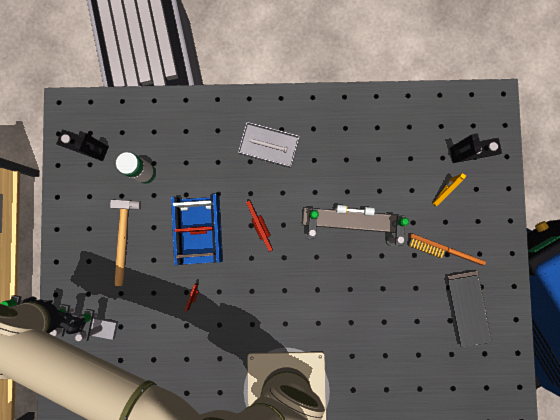

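View pics/side0.png

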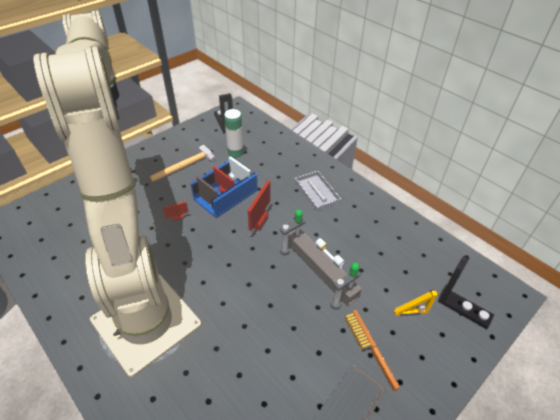

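```bash
cat > h.py <<'E'
import numpy as np, cv2
from workcell import manip, viewer
def cloud(n,d):
    c=viewer.calibration(n); v,u=np.indices(d.shape)
    P=np.stack([(u-c['cx'])/c['fx']*d,(v-c['cy'])/c['fy']*d,d],-1)
    W=(P-c['t'])@c['R']; W[d==0]=np.nan; return W
def proj(n,X):
    c=viewer.calibration(n); p=np.asarray(X)@c['R'].T+c['t']
    return np.stack([p[...,0]/p[...,2]*c['fx']+c['cx'],p[...,1]/p[...,2]*c['fy']+c['cy']],-1)
E
python3 - <<'E'
from h import *
ims=[]
for n,boxes in [("top",[(165,185,235,275),(295,190,425,260)]),("side",[(185,140,275,240),(270,200,370,310)])]:
    z=np.load(f"pics/{n}0.npz"); im,d=z['im'],z['d']; W=cloud(n,d)
    np.save(f"pics/W{n}0.npy",W)
    for b in boxes:
        c=im[b[1]:b[3],b[0]:b[2],::-1]; ims.append(cv2.resize(c,(390,290),interpolation=cv2.INTER_NEAREST))
cv2.imwrite("pics/zoom0.png",np.vstack([np.hstack(ims[:2]),np.hstack(ims[2:])]))
W=np.load("pics/Wtop0.npy")
# table check
print(np.nanmedian(W[300:330,380:420,2]),np.nanmedian(np.load("pics/Wside0.npy")[330:350,240:270,2]))
print((W[185:275:3,168:228:3,2]*1000).round().astype(int))
print((W[200:245:2,300:415:5,2]*1000).round().astype(int))
E
```

```text
0.000516157692606742 0.0012164442093666812
[[                   1                   -1                   -7
                     1                    0                   -3
                     3                    2                    8
                     4                   -1                    2
                     5                    0                    1
                     3                   -1                   -2
                     3                    3]
 [                  -6                   -2                    4
                    -1                    0                   -4
                     1                    0                   -2
                    -2                    4                    6
                     0                    1                   -3
                    -4                   -2                    2
                    -3                   -3]
 [                   5                    2                   -1
                    -3                    1                    2
                     4                   -7              
[... 22917 characters left out ...]
       110                  127
                     2                   24]
 [                   1                   -2                   -4
                     3                    3                   -4
                     2                   -2                    1
                     4                    2                    3
                    -1                    0                   -3
                     1                   -1                   -5
                     9                  110                  120
                    -2                   19]]<stdin>:12: RuntimeWarning: invalid value encountered in cast
<stdin>:13: RuntimeWarning: invalid value encountered in cast
```

View pics/zoom0.png

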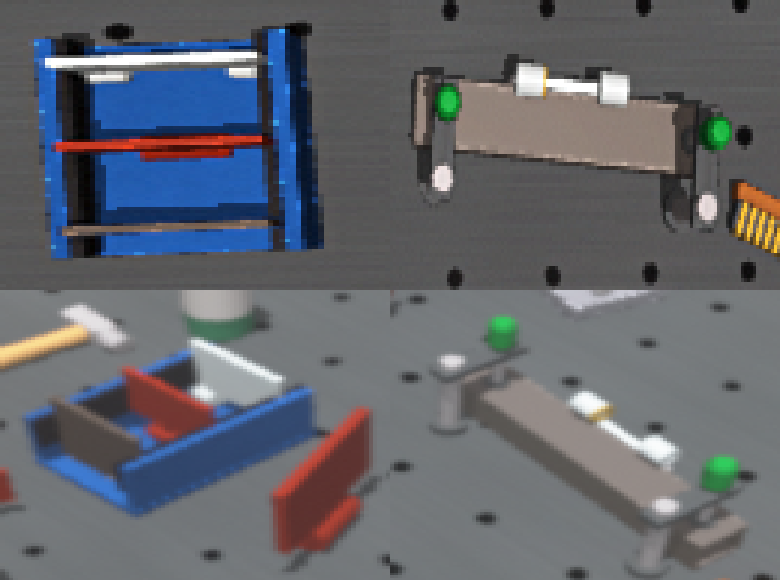

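Run:
```python
from h import *
np.set_printoptions(precision=4,suppress=True,linewidth=150)
for n in ["top","side"]:
    c=viewer.calibration(n); print(n,-c['R'].T@c['t'])
    z=np.load(f"pics/{n}0.npz"); im=z['im'].astype(int); W=cloud(n,z['d'])
    red=(im[...,0]>100)&(im[...,1]<80)&(im[...,2]<80)
    m=red&(W[...,2]>.095)&(W[...,2]<.12)
    k,l,s,cen=cv2.connectedComponentsWithStats(red.astype(np.uint8))
    for i in range(1,k):
        if s[i,4]>15:
            P=W[l==i]; P=P[~np.isnan(P[:,0])]; print("red",s[i],P.min(0),P.max(0),P.mean(0))
    if m.sum(): 
        P=W[m]; ctr=P.mean(0); u,sv,vt=np.linalg.svd(P[:,:2]-ctr[:2]); print("leaf top",ctr,vt[0],np.degrees(np.arctan2(-vt[0][0],vt[0][1])),m.sum(),P.min(0),P.max(0))
    # jamb
    if n=="top":
        reg=np.zeros(m.shape,bool); reg[195:245,295:420]=1
        mj=reg&(abs(W[...,2]-.05)<.012)
        r=cv2.minAreaRect((W[mj][:,:2]*1000).astype(np.float32)); print("jamb",r)
        mk=reg&(W[...,2]>.064)&(W[...,2]<.09)&(im.min(-1)>130)
        k,l,s,cen=cv2.connectedComponentsWithStats(mk.astype(np.uint8))
        for i in range(1,k): print("kn",s[i],W[l==i].mean(0))
        reg[:]=0; reg[188:270,165:228]=1
        mr=reg&(W[...,2]>.074)&(W[...,2]<.09)
        print("rack",cv2.minAreaRect((W[mr][:,:2]*1000).astype(np.float32)))
```

```text
top [0.4271 0.0073 1.4909]
red [246 201  26  51 331] [ 0.4218  0.0355 -0.003 ] [0.5631 0.1041 0.1449] [0.4925 0.0687 0.0992]
red [175 227  37   5 103] [0.4836 0.2064 0.0355] [0.4975 0.3104 0.1137] [0.4894 0.2583 0.1067]
red [190 231  16   3  38] [0.4794 0.2357 0.0253] [0.4855 0.2823 0.0398] [0.4818 0.2572 0.0316]
red [120 269   3  17  17] [0.3275 0.4883 0.0155] [0.3752 0.4953 0.0256] [0.3513 0.4915 0.0209]
red [190 284   6  13  27] [0.2954 0.2598 0.0687] [0.3299 0.2753 0.078 ] [0.313  0.2673 0.0729]
leaf top [0.4906 0.2506 0.1073] [ 0.1535 -0.9881] -171.16896038199337 101 [ 0.4836 -0.5193  0.0957] [0.6229 0.3104 0.1137]
jamb ((503.802490234375, -197.44189453125), (279.6719055175781, 83.22757720947266), 79.92855834960938)
kn [337 205  10   8  69] [ 0.5412 -0.171   0.0765]
kn [365 207   9   9  64] [ 0.533  -0.2525  0.0766]
rack ((489.7860412597656, 258.439208984375), (200.15582275390625, 133.71713256835938), 2.5026791095733643)
side [-0.1451 -0.7     1.1332]
red [  1 124  19   9  50] [ 0.1179  2.3753 -0.739 ] [ 0.2389  2.4396 -0.7006] [ 0.1742  2.4036 -0.7182]
red [214 168  20  24 262] [0.4509 0.2048 0.025 ] [0.5369 0.3125 0.1131] [0.4856 0.2617 0.0772]
red [248 182  22  49 177] [ 0.4198  0.03   -0.0003] [0.6017 0.1929 0.1443] [0.4673 0.055  0.1219]
red [163 202  25  18 304] [ 0.2516  0.2546 -0.0038] [0.3302 0.3457 0.0781] [0.2894 0.2735 0.0456]
red [253 210  15  20 124] [0.4358 0.0356 0.0032] [0.5461 0.0905 0.0508] [0.4885 0.0569 0.0283]
leaf top [0.4765 0.2195 0.1047] [-0.2548 -0.967 ] 165.24088955090042 93 [0.4207 0.0318 0.095 ] [0.4934 0.3065 0.1178]
```

```bash
cat > fit.py <<'E'
from h import *
from scipy.optimize import least_squares
from scipy.spatial.transform import Rotation as Ro
def toW(p,X):  # p: x,y,z,yaw(deg),lean about local y(deg), roll about local x(deg)
    return Ro.from_euler('ZYX',[p[3],p[4],p[5]],degrees=True).apply(X)+np.array(p[:3])
def camloc(n,p):
    c=viewer.calibration(n); C=-c['R'].T@c['t']
    return Ro.from_euler('ZYX',[p[3],p[4],p[5]],degrees=True).inv().apply(C-np.array(p[:3]))
def seg(a,b,k=25): 
    t=np.linspace(.06,.94,k)[:,None]; return np.array(a)*(1-t)+np.array(b)*t
def cylsil(n,p,y0,y1,r=.012,side=(-1,1),k=12):
    C=camloc(n,p); D=np.hypot(C[0],C[2]); ph=np.arctan2(C[2],C[0]); out=[]
    for s in side:
        a=ph+s*np.arccos(r/D); q=[r*np.cos(a),0,r*np.sin(a)]
        out.append(seg([q[0],y0,q[2]],[q[0],y1,q[2]],k))
    return out
def arc(n,p,y,r=.012,span=50):
    C=camloc(n,p); ph=np.arctan2(C[2],C[0]); a=ph+np.radians(np.linspace(-span,span,11))
    return np.stack([r*np.cos(a),0*a+y,r*np.sin(a)],1)
def measure(img,uv,half=3.0):
    """for polyline points uv: signed normal offset to strongest edge, weight"""
    t=np.gradient(uv,axis=0); t/=np.linalg.norm(t,axis=1,keepdims=True)+1e-9
    nr=np.stack([-t[:,1],t[:,0]],1); s=np.arange(-half-1,half+1.01,.25)
    q=uv[:,None]+s[None,:,None]*nr[:,None]
    f=cv2.remap(img.astype(np.float32),q[...,0].astype(np.float32),q[...,1].astype(np.float32),cv2.INTER_CUBIC)
    g=np.zeros(f.shape[:2])
    f=cv2.GaussianBlur(f.reshape(f.shape[0],f.shape[1],3),(1,1),0)
    df=(f[:,4:]-f[:,:-4]); g=np.linalg.norm(df,axis=2); sc=s[2:-2]
    ok=abs(sc)<=half; g=g[:,ok]; sc=sc[ok]
    i=g.argmax(1); off=np.zeros(len(uv)); w=g.max(1)
    for k in range(len(uv)):
        lo,hi=max(0,i[k]-3),min(len(sc),i[k]+4); ww=g[k,lo:hi]**2
        off[k]=(ww*sc[lo:hi]).sum()/ww.sum()
    return off,nr,w
def fit(views,edges,p0,free,minw=12,halfs=(4,3,2,2,1.5),prior=None,verbose=True):
    """views: {name:img}; edges(n,p)->list of (label,Nx3 local)"""
    p=np.array(p0,float); free=list(free); scale=np.array([1e-3]*3+[1]*3)
    for h in halfs:
        data=[]
        for n,img in views.items():
            for lab,E in edges(n,p):
                uv=proj(n,toW(p,E)); off,nr,w=measure(img,uv,h); ok=w>minw
                data.append((n,lab,E[ok],uv[ok]+off[ok,None]*nr[ok],nr[ok]))
        def res(x):
            q=p.copy(); q[free]=x*scale[free]; r=[]
            for n,lab,E,tg,nr in data:
                if len(E): r.append(((proj(n,toW(q,E))-tg)*nr).sum(1))
            r=np.concatenate(r)
            if prior is not None: r=np.r_[r,[(q[i]-v)/s for i,v,s in prior]]
            return r
        S=least_squares(res,p[free]/scale[free],loss='soft_l1',f_scale=.3)
        p[free]=S.x*scale[free]
    if verbose:
        for n,lab,E,tg,nr in data:
            if len(E):
                e=((proj(n,toW(p,E))-tg)*nr).sum(1); print(f"  {n} {lab}: n={len(E)} med={np.median(e):.2f} sd={e.std():.2f}")
    cov=np.linalg.pinv(S.jac.T@S.jac)*(2*S.cost/max(1,len(S.fun)-len(free)))
    if verbose: print("p",np.round(p,4),"sd",np.round(np.sqrt(np.diag(cov)),2))
    return p
# frame leaf origin, jamb edges
def frame_edges(n,p):
    L=[]
    if n=="top":
        L+= [("jback+",seg([-.004,.062,-.016],[-.004,.105,-.016])),("jback-",seg([-.004,-.105,-.016],[-.004,-.062,-.016])),
             ("jfront",seg([-.054,-.1,-.016],[-.054,.1,-.016],50))]
    else:
        L+= [("jfront",seg([-.054,-.1,-.016],[-.054,.1,-.016],50)),("jfrontlow",seg([-.054,-.1,-.066],[-.054,.1,-.066],50))]
    for nm,y0,y1 in [("k-",-.054,-.0285),("k+",.0285,.054)]:
        a=cylsil(n,p,y0,y1); L+=[(nm+"s0",a[0]),(nm+"s1",a[1])]
    for y in (-.054,-.0285,.054,.0255): L.append((f"arc{y}",arc(n,p,y)))
    return L
def leaf_edges(n,p):
    L=[]
    z1=.085
    for x,nm in ((.004,"tb"),(-.004,"tf")): L.append((nm,seg([x,-.054,z1],[x,.054,z1],40)))
    return L
def draw(n,img,lists,box,sc,fn):
    x0,y0,x1,y1=box; c=cv2.resize(img[y0:y1,x0:x1,::-1],None,fx=sc,fy=sc,interpolation=cv2.INTER_CUBIC)
    for p,ed in lists:
        for lab,E in ed(n,p):
            for u,v in proj(n,toW(p,E)): cv2.circle(c,(int((u-x0+.5)*sc),int((v-y0+.5)*sc)),1,(255,0,255),-1)
    cv2.imwrite(fn,c)
E
python3 - <<'E'
from fit import *
V={n:np.load(f"pics/{n}0.npz")['im'] for n in ("top","side")}
p0=[.537,-.212,.066,-5.7,0,0]
for k in (["top"],["side"],["top","side"]):
    p=fit({n:V[n] for n in k},frame_edges,p0,[0,1,3])
    if k==["top"]: draw("top",V["top"],[(p,frame_edges)],(295,195,425,250),6,"pics/ft0.png")
draw("side",V["side"],[(p,frame_edges)],(275,205,365,305),6,"pics/fs0.png")
E
```

```text
top jback+: n=25 med=0.13 sd=0.17
  top jback-: n=25 med=0.10 sd=0.16
  top jfront: n=50 med=-0.09 sd=0.18
  top k-s0: n=12 med=0.51 sd=0.18
  top k-s1: n=12 med=-0.64 sd=0.16
  top k+s0: n=12 med=0.28 sd=0.17
  top k+s1: n=12 med=-0.47 sd=0.24
  top arc-0.054: n=11 med=0.27 sd=0.14
  top arc-0.0285: n=11 med=0.03 sd=0.67
  top arc0.054: n=11 med=0.08 sd=0.15
  top arc0.0255: n=11 med=-0.51 sd=0.38
p [ 0.5383 -0.2121  0.066  -5.6166  0.      0.    ] sd [0.1  0.19 0.09]
  side jfront: n=50 med=0.07 sd=0.21
  side jfrontlow: n=50 med=0.07 sd=0.13
  side k-s0: n=12 med=-0.14 sd=0.08
  side k-s1: n=12 med=-0.51 sd=0.12
  side k+s0: n=12 med=-0.05 sd=0.07
  side k+s1: n=12 med=-0.49 sd=0.11
  side arc-0.054: n=11 med=0.48 sd=0.52
  side arc-0.0285: n=11 med=-0.09 sd=0.55
  side arc0.054: n=11 med=-0.07 sd=0.10
  side arc0.0255: n=11 med=-0.09 sd=0.48
p [ 0.5385 -0.2111  0.066  -5.7153  0.      0.    ] sd [0.09 0.18 0.1 ]Traceback (most recent call last):
  File "<stdin>", line 5, in <module>
  File "fit.py", line 51, in fit
    S=least_squares(res,p[free]/scale[free],loss='soft_l1',f_scal
[... 1056 characters left out ...]
f)
                             ^^^
    df = [f_eval - f0 for f_eval in f_evals]
                                    ^^^^^^^
    f = np.atleast_1d(self.fun(x, *self.args, **self.kwargs))
                      ~~~~~~~~^^^^^^^^^^^^^^^^^^^^^^^^^^^^^^
    return np.atleast_1d(self.fun(x))
                         ~~~~~~~~^^^
    return self.f(x, *self.args, **self.kwargs)
           ~~~~~~^^^^^^^^^^^^^^^^^^^^^^^^^^^^^^
  File "fit.py", line 47, in res
    if len(E): r.append(((proj(n,toW(q,E))-tg)*nr).sum(1))
                          ~~~~^^^^^^^^^^^^
  File "h.py", line 8, in proj
    c=viewer.calibration(n); p=np.asarray(X)@c['R'].T+c['t']
ValueError: time passes only in moves, steps and waits
```

```bash
python3 - <<'E'
from workcell import viewer
import pickle
pickle.dump({n:viewer.calibration(n) for n in("top","side")},open("cal.pkl","wb"))
E
sed -i 's/^def cloud/import pickle\nCAL=pickle.load(open("\.\/cal.pkl","rb"))\ndef cloud/; s/viewer\.calibration(n)/CAL[n]/' h.py; sed -i 's/viewer\.calibration(n)/CAL[n]/' fit.py
cat >> fit.py <<'E'
def rackleaf(n,p):
    if n=="top":
        L=[("tb",seg([.004,-.048,.085],[.004,.048,.085],40)),("tf",seg([-.004,-.048,.085],[-.004,.048,.085],40))]
        L+=[("e+",seg([-.004,.054,.085],[.004,.054,.085],6)),("e-",seg([-.004,-.054,.085],[.004,-.054,.085],6))]
        a=cylsil(n,p,-.024,.024); L+=[("ks0",a[0]),("ks1",a[1])]
        L+=[("a+",arc(n,p,.024)),("a-",arc(n,p,-.024))]
    else:
        L=[("tb",seg([.004,-.048,.085],[.004,.048,.085],40)),("tf",seg([-.004,-.048,.085],[-.004,.048,.085],40)),
           ]
    return L
E
python3 - <<'E'
from fit import *
V={n:np.load(f"pics/{n}0.npz")['im'] for n in ("top","side")}
p=fit(V,frame_edges,[.537,-.212,.066,-5.7,0,0],[0,1,3],verbose=False); print(p)
draw("top",V["top"],[(p,frame_edges)],(295,195,425,250),6,"pics/ft0.png")
for k in (["top"],["top","side"]):
    p=fit({n:V[n] for n in k},rackleaf,[.489,.2583,.022,-2,0,0],[0,1,3,4],halfs=(3,2.5,2,1.5,1.5),prior=[(4,0,3)])
draw("top",V["top"],[(p,rackleaf)],(165,190,230,270),7,"pics/lt0.png")
draw("side",V["side"],[(p,rackleaf)],(185,150,275,220),7,"pics/ls0.png")
a,b,c=[cv2.imread(f"pics/{x}0.png") for x in("ft","lt","ls")]
print(a.shape,b.shape,c.shape)
E
```

```text
[ 0.53842632 -0.21165082  0.066      -5.64371882  0.          0.        ]
  top tb: n=40 med=0.04 sd=0.26
  top tf: n=40 med=-0.08 sd=0.52
  top e+: n=6 med=-0.33 sd=0.13
  top e-: n=6 med=0.00 sd=0.52
  top ks0: n=12 med=0.77 sd=0.26
  top ks1: n=12 med=-0.33 sd=0.10
  top a+: n=11 med=-0.67 sd=0.60
  top a-: n=11 med=-0.69 sd=1.04
p [0.4888 0.2595 0.022  3.0799 0.4125 0.    ] sd [0.51 0.34 0.39 0.36]
  top tb: n=40 med=0.31 sd=0.26
  top tf: n=40 med=0.18 sd=0.45
  top e+: n=6 med=-0.25 sd=0.35
  top e-: n=6 med=0.04 sd=0.67
  top ks0: n=12 med=0.77 sd=0.27
  top ks1: n=12 med=-0.34 sd=0.11
  top a+: n=11 med=-0.67 sd=0.59
  top a-: n=11 med=-0.70 sd=1.03
  side tb: n=40 med=-0.16 sd=0.20
  side tf: n=40 med=-1.29 sd=0.06
p [0.4887 0.2594 0.022  3.2036 0.9584 0.    ] sd [0.63 0.43 0.45 0.45]
(330, 780, 3) (560, 455, 3) (490, 630, 3)
```

View pics/ft0.png

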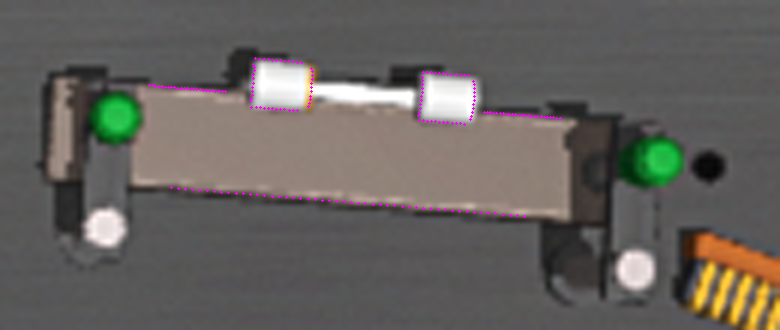

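View pics/lt0.png

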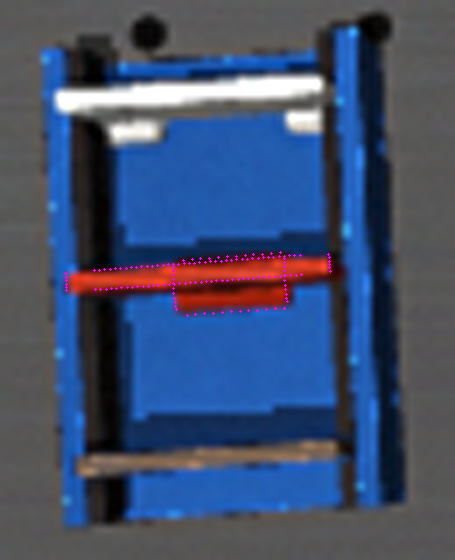

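View pics/ls0.png

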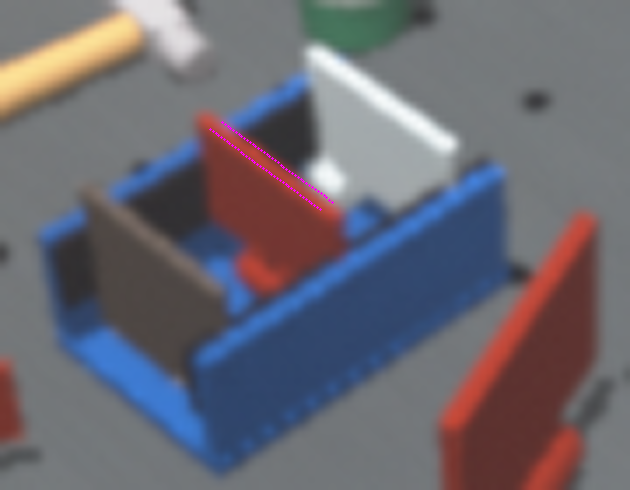

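```bash
cat > plan.py <<'E'
from h import *
from scipy.spatial.transform import Rotation as Ro
np.set_printoptions(precision=4,suppress=True,linewidth=150)
def toolrot(yaw,tiltlean=0,roll=0):
    """tool with y along leaf x (yaw deg), z down. lean: about leaf y, roll about leaf x"""
    base=Ro.from_euler('ZYX',[yaw,tiltlean,roll],degrees=True)
    T=np.array([[0,1,0],[1,0,0],[0,0,-1]]).T  # columns tool x=leaf y, tool y=leaf x, tool z=-leaf z
    return base*Ro.from_matrix(np.array([[0,1,0],[1,0,0],[0,0,-1.]]))
def plan(pos,Rt,N,cur=None):
    o=manip.get_obs(); p=np.array(o['position']); R=Ro.from_quat(o['ee_rot'])
    if cur is not None: p,R=cur
    dw=R.inv()*Rt; rv=dw.as_rotvec()
    alt=(R.inv()*Rt*Ro.from_euler('z',180,degrees=True)).as_rotvec()
    if np.linalg.norm(alt)<np.linalg.norm(rv): rv=alt; print("(half turn)")
    step=Ro.from_rotvec(rv/N); rows=[]
    for i in range(N):
        s=R.inv().apply((np.array(pos)-p)/(N-i)); rows.append(list(np.round(s,4))+list(np.round(np.degrees(rv/N),2)))
        p=p+R.apply(np.round(s,4)); R=R*step
    for r in rows: print([float(x) for x in r])
    print("end",p)
def st():
    o=manip.get_obs(); R=Ro.from_quat(o['ee_rot']).as_matrix()
    y=R[:,1]; 
    print("t",round(o['clock'],2),"pos",o['position'],"tool y",y,"z",R[:,2],"yaw",np.degrees(np.arctan2(y[1],y[0])).round(2),"F",o['ft_force'],"M",o['torque'],"w",round(o['grip_width']*85,1))
    return o
E
python3 - <<'E'
from plan import *
st(); plan([.4895,.258,.20],toolrot(3.1),10)
E
```

```text
t 0.1 pos [0.2783 0.5592 0.2306] tool y [ 0.4455  0.8953 -0.0013] z [-0.0006 -0.0012 -1.    ] yaw 63.54 F [ 0.1316  0.2002 -0.2909] M [-0.0233 -0.0239  0.0149] w 85.1
[-0.0323, -0.0176, 0.0031, -0.01, 0.0, 6.04]
[-0.034, -0.014, 0.0031, -0.01, 0.0, 6.04]
[-0.0353, -0.0104, 0.0031, -0.01, 0.0, 6.04]
[-0.0362, -0.0066, 0.0031, -0.01, 0.0, 6.04]
[-0.0367, -0.0028, 0.0031, -0.01, 0.0, 6.04]
[-0.0368, 0.0011, 0.003, -0.01, 0.0, 6.04]
[-0.0364, 0.005, 0.003, -0.01, 0.0, 6.04]
[-0.0357, 0.0088, 0.0031, -0.01, 0.0, 6.04]
[-0.0346, 0.0125, 0.003, -0.01, 0.0, 6.04]
[-0.0331, 0.016, 0.0031, -0.01, 0.0, 6.04]
end [0.4895 0.258  0.2   ]
```

Request:
move_arm:
  deltas:
    - [-0.0323,-0.0176,0.003,0,0,6.04,-0.29]
    - [-0.034,-0.014,0.003,0,0,6.04,-0.29]
    - [-0.0353,-0.0104,0.003,0,0,6.04,-0.29]
    - [-0.0362,-0.0066,0.003,0,0,6.04,-0.29]
    - [-0.0367,-0.0028,0.003,0,0,6.04,-0.29]
    - [-0.0368,0.0011,0.003,0,0,6.04,-0.29]
    - [-0.0364,0.005,0.003,0,0,6.04,-0.29]
    - [-0.0357,0.0088,0.003,0,0,6.04,-0.29]
    - [-0.0346,0.0125,0.003,0,0,6.04,-0.29]
    - [-0.0331,0.016,0.003,0,0,6.04,-0.29]
  force: 80

```text
clock: 1.35
position: [0.4911, 0.2564, 0.2011]
ee_rot: [0.69, 0.724, 0.0, 0.0]
ft_force: [0.0, -0.1, -0.1]
grip_width: 0.354
```

Run:
```python
from plan import *
st(); plan([.4895,.258,.068],toolrot(3.1),8)
im,d=viewer.camera("top"); cv2.imwrite("pics/t1.png",cv2.resize(im[150:300,120:320,::-1],None,fx=4,fy=4))
im,d=viewer.camera("side"); cv2.imwrite("pics/s1.png",cv2.resize(im[80:230,140:340,::-1],None,fx=4,fy=4))
```

```text
t 1.35 pos [0.4911 0.2564 0.2011] tool y [0.9989 0.0479 0.0001] z [ 0.0001  0.0001 -1.    ] yaw 2.74 F [ 0.0205 -0.1013 -0.0877] M [ 0.0754 -0.0126  0.0078] w 30.1
[0.0002, -0.0002, 0.0166, 0.0, -0.0, -0.04]
[0.0002, -0.0002, 0.0166, 0.0, -0.0, -0.04]
[0.0002, -0.0002, 0.0167, 0.0, -0.0, -0.04]
[0.0002, -0.0002, 0.0166, 0.0, -0.0, -0.04]
[0.0002, -0.0002, 0.0167, 0.0, -0.0, -0.04]
[0.0002, -0.0002, 0.0166, 0.0, -0.0, -0.04]
[0.0002, -0.0002, 0.0167, 0.0, -0.0, -0.04]
[0.0003, -0.0002, 0.0166, 0.0, -0.0, -0.04]
end [0.4895 0.258  0.068 ]
```

View pics/s1.png

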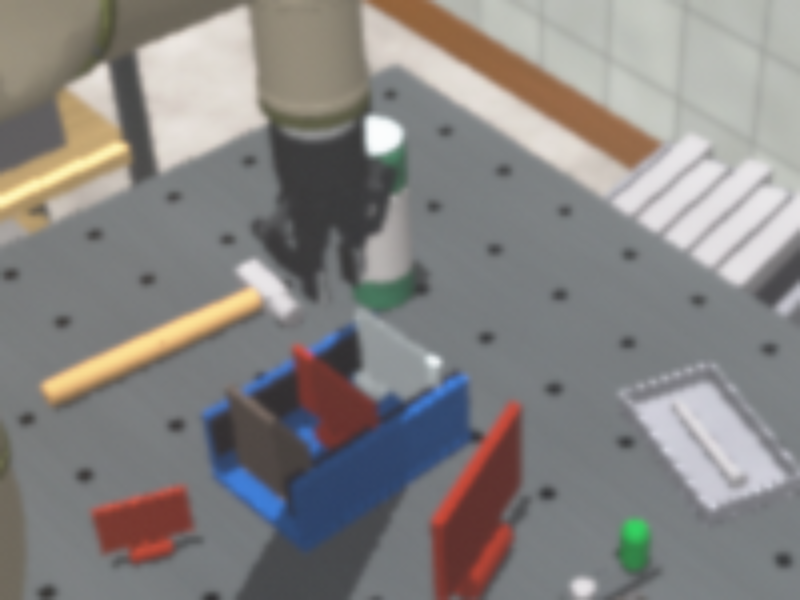

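Request:
move_arm:
  deltas:
    - [0,0,0.0165,0,0,0,-0.29]
    - [0,0,0.0165,0,0,0,-0.29]
    - [0,0,0.0165,0,0,0,-0.29]
    - [0,0,0.0165,0,0,0,-0.29]
    - [0,0,0.0165,0,0,0,-0.29]
    - [0,0,0.0165,0,0,0,-0.29]
    - [0,0,0.0165,0,0,0,-0.29]
    - [0,0,0.0165,0,0,0,-0.29]
    - [0,0,0,0,0,0,-0.29]
    - [0,0,0,0,0,0,-0.29]

```text
clock: 2.7
position: [0.4901, 0.2586, 0.0697]
ee_rot: [0.687, 0.726, 0.0, 0.0]
ft_force: [0.3, 0.0, 0.4]
grip_width: 0.358
```

Run:
```python
from plan import *
st(); plan([.4895,.258,.068],toolrot(3.1),1)
im,d=viewer.camera("top"); cv2.imwrite("pics/t2.png",cv2.resize(im[180:280,140:260,::-1],None,fx=6,fy=6))
im,d=viewer.camera("side"); cv2.imwrite("pics/s2.png",cv2.resize(im[120:230,160:290,::-1],None,fx=5,fy=5))
```

```text
t 2.7 pos [0.4901 0.2586 0.0697] tool y [0.9985 0.0547 0.0005] z [ 0.0005  0.0004 -1.    ] yaw 3.14 F [0.3084 0.0401 0.3684] M [-0.0114  0.0461 -0.0155] w 30.4
[-0.0006, -0.0006, 0.0017, 0.03, -0.02, 0.04]
end [0.4895 0.258  0.068 ]
```

View pics/s2.png

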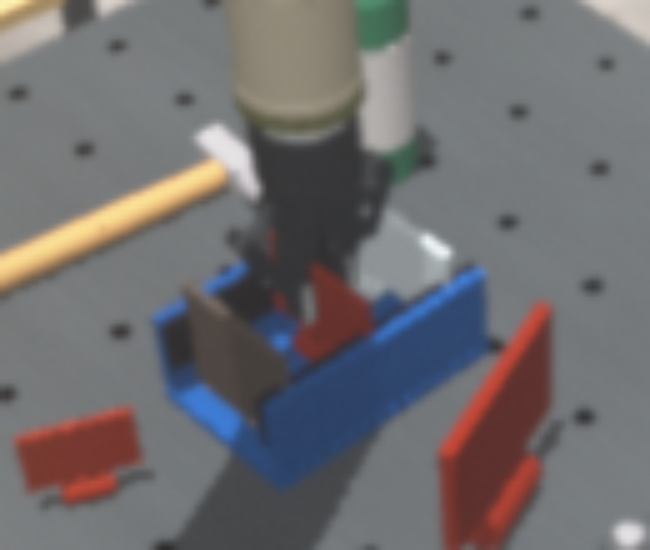

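View pics/t2.png

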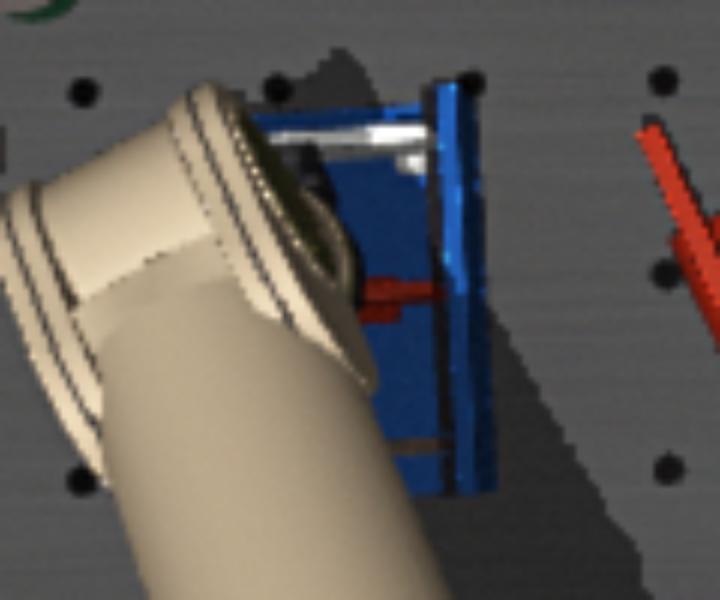

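Request:
move_arm:
  deltas:
    - [0,0,0.001,0,0,0,-0.6]
    - [0,0,0,0,0,0,-0.75]
    - [0,0,0,0,0,0,-1]
    - [0,0,0,0,0,0,-1]
    - [0,0,0,0,0,0,-1]
  force: 80

```text
clock: 3.42
position: [0.4896, 0.2586, 0.0686]
ee_rot: [0.687, 0.726, -0.0, -0.0]
ft_force: [-3.4, -0.4, 6.3]
grip_width: 0.085
```

Run:
```python
from plan import *
st()
```

```text
t 3.42 pos [0.4896 0.2586 0.0686] tool y [ 0.9985  0.0549 -0.0003] z [-0.0003  0.0003 -1.    ] yaw 3.15 F [-3.4049 -0.4451  6.3173] M [-0.252   0.8995 -0.0036] w 7.2
```

Request:
move_arm:
  deltas:
    - [0,0,-0.003,0,0,0,-1]
    - [0,0,-0.007,0,0,0,-1]
    - [0,0,-0.01,0,0,0,-1]
    - [0,0,-0.01,0,0,0,-1]
    - [0,0,-0.01,0,0,0,-1]
    - [0,0,-0.01,0,0,0,-1]

```text
clock: 4.18
position: [0.4899, 0.2585, 0.1192]
ee_rot: [0.687, 0.726, 0.0, 0.0]
ft_force: [0.1, 0.7, -6.0]
grip_width: 0.081
```

Run:
```python
from plan import *
st()
im,d=viewer.camera("side"); cv2.imwrite("pics/s3.png",cv2.resize(im[100:230,150:290,::-1],None,fx=5,fy=5,interpolation=cv2.INTER_CUBIC))
```

```text
t 4.17 pos [0.4899 0.2585 0.1192] tool y [0.9985 0.0548 0.0004] z [ 0.0004  0.0003 -1.    ] yaw 3.14 F [ 0.0816  0.7443 -5.9859] M [ 0.0197  0.003  -0.0364] w 6.9
```

View pics/s3.png

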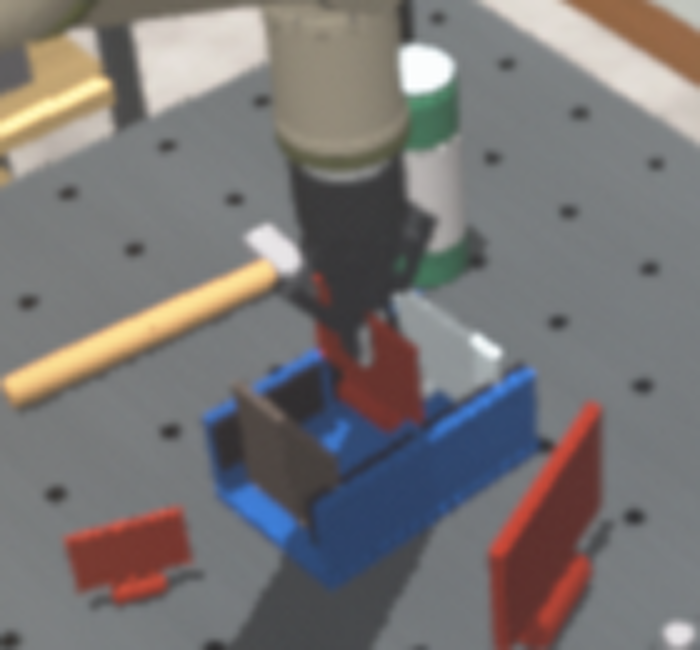

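Request:
move_arm:
  deltas:
    - [0,0,-0.0155,0,0,0,-1]
    - [0,0,-0.0155,0,0,0,-1]
    - [0,0,-0.0155,0,0,0,-1]
    - [0,0,-0.0155,0,0,0,-1]
    - [0,0,-0.0155,0,0,0,-1]
    - [0,0,-0.0155,0,0,0,-1]
    - [0,0,-0.0155,0,0,0,-1]
    - [0,0,-0.0155,0,0,0,-1]
    - [0,0,0,0,0,0,-1]

```text
clock: 5.35
position: [0.4904, 0.2588, 0.2438]
ee_rot: [0.687, 0.726, 0.001, 0.0]
ft_force: [-1.5, -1.3, -6.6]
grip_width: 0.084
```

Run:
```python
from plan import *
st()
for n,b in(("side",(150,60,290,210)),("top",(120,150,260,290))):
    im,d=viewer.camera(n); np.savez(f"pics/{n}4.npz",im=im,d=d); cv2.imwrite(f"pics/{n}4.png",cv2.resize(im[b[1]:b[3],b[0]:b[2],::-1],None,fx=4,fy=4,interpolation=cv2.INTER_CUBIC))
fr=np.array([.5384,-.2116]); Rf=Ro.from_euler('z',-5.65,degrees=True)
plan([*(fr),.245],toolrot(-5.65),20)
```

```text
t 5.35 pos [0.4904 0.2588 0.2438] tool y [0.9985 0.0547 0.002 ] z [ 0.0019  0.0015 -1.    ] yaw 3.14 F [-1.4994 -1.3182 -6.5918] M [ 0.0381 -0.0176  0.0277] w 7.1
[-0.0236, 0.0011, -0.0001, -0.0, 0.0, 0.44]
[-0.0236, 0.0013, -0.0002, -0.0, 0.0, 0.44]
[-0.0236, 0.0015, -0.0001, -0.0, 0.0, 0.44]
[-0.0236, 0.0017, -0.0002, -0.0, 0.0, 0.44]
[-0.0235, 0.0019, -0.0001, -0.0, 0.0, 0.44]
[-0.0235, 0.0021, -0.0002, -0.0, 0.0, 0.44]
[-0.0235, 0.0022, -0.0001, -0.0, 0.0, 0.44]
[-0.0235, 0.0024, -0.0002, -0.0, 0.0, 0.44]
[-0.0235, 0.0026, -0.0001, -0.0, 0.0, 0.44]
[-0.0235, 0.0028, -0.0002, -0.0, 0.0, 0.44]
[-0.0234, 0.003, -0.0001, -0.0, 0.0, 0.44]
[-0.0234, 0.0031, -0.0002, -0.0, 0.0, 0.44]
[-0.0234, 0.0033, -0.0001, -0.0, 0.0, 0.44]
[-0.0234, 0.0035, -0.0002, -0.0, 0.0, 0.44]
[-0.0233, 0.0037, -0.0001, -0.0, 0.0, 0.44]
[-0.0233, 0.0038, -0.0002, -0.0, 0.0, 0.44]
[-0.0233, 0.004, -0.0001, -0.0, 0.0, 0.44]
[-0.0233, 0.0042, -0.0002, -0.0, 0.0, 0.44]
[-0.0232, 0.0044, -0.0001, -0.0, 0.0, 0.44]
[-0.0232, 0.0046, -0.0002, -0.0, 0.0, 0.44]
end [ 0.5384 -0.2116  0.245 ]
```

View pics/side4.png

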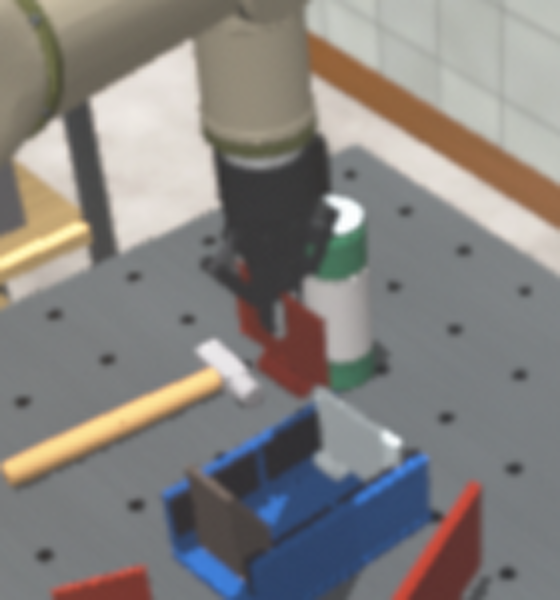

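Request:
move_arm:
  deltas:
    - [-0.012,0.0006,0,0,0,0.2,-1]
    - [-0.0236,0.0011,0,0,0,0.44,-1]
    - [-0.0236,0.0013,0,0,0,0.44,-1]
    - [-0.0236,0.0015,0,0,0,0.44,-1]
    - [-0.0236,0.0017,0,0,0,0.44,-1]
    - [-0.0235,0.0019,0,0,0,0.44,-1]
    - [-0.0235,0.0021,0,0,0,0.44,-1]
    - [-0.0235,0.0022,0,0,0,0.44,-1]
    - [-0.0235,0.0024,0,0,0,0.44,-1]
    - [-0.0235,0.0026,0,0,0,0.44,-1]

```text
clock: 6.7
position: [0.5122, 0.0334, 0.2423]
ee_rot: [0.714, 0.701, 0.0, 0.0]
ft_force: [-0.3, 0.1, -6.1]
grip_width: 0.085
```

Request:
move_arm:
  deltas:
    - [-0.0235,0.0028,0,0,0,0.44,-1]
    - [-0.0234,0.003,0,0,0,0.44,-1]
    - [-0.0234,0.0031,0,0,0,0.44,-1]
    - [-0.0234,0.0033,0,0,0,0.44,-1]
    - [-0.0234,0.0035,0,0,0,0.44,-1]
    - [-0.0233,0.0037,0,0,0,0.44,-1]
    - [-0.0233,0.0038,0,0,0,0.44,-1]
    - [-0.0233,0.004,0,0,0,0.44,-1]
    - [-0.0233,0.0042,0,0,0,0.44,-1]
    - [-0.0233,0.0044,0,0,0,0.44,-1]

```text
clock: 7.95
position: [0.5355, -0.2017, 0.2423]
ee_rot: [0.74, 0.673, 0.0, 0.0]
ft_force: [-0.7, 0.6, -6.0]
grip_width: 0.079
```

Request:
move_arm:
  deltas:
    - [-0.012,0.0025,0,0,0,0.44,-1]
    - [0,0,0,0,0,0,-1]
    - [0,0,0,0,0,0,-1]

```text
clock: 8.32
position: [0.5372, -0.2114, 0.2422]
ee_rot: [0.742, 0.671, 0.0, -0.0]
ft_force: [0.6, 0.4, -5.3]
grip_width: 0.077
```

Run:
```python
from plan import *
st()
for n,b in(("side",(240,140,380,290)),("top",(280,130,440,250))):
    im,d=viewer.camera(n); np.savez(f"pics/{n}5.npz",im=im,d=d); cv2.imwrite(f"pics/{n}5.png",cv2.resize(im[b[1]:b[3],b[0]:b[2],::-1],None,fx=4,fy=4,interpolation=cv2.INTER_CUBIC))
```

```text
t 8.32 pos [ 0.5372 -0.2114  0.2422] tool y [ 0.9949 -0.1007 -0.0002] z [-0.0001  0.0008 -1.    ] yaw -5.78 F [ 0.6218  0.4456 -5.315 ] M [ 0.0445  0.004  -0.0097] w 6.5
```

View pics/side5.png

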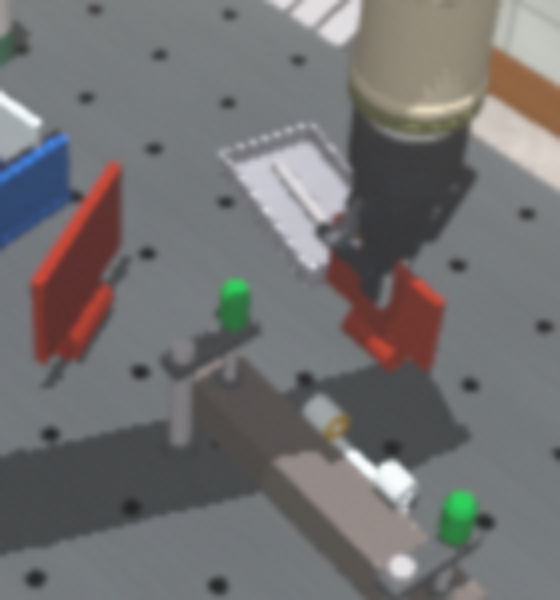

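View pics/top5.png

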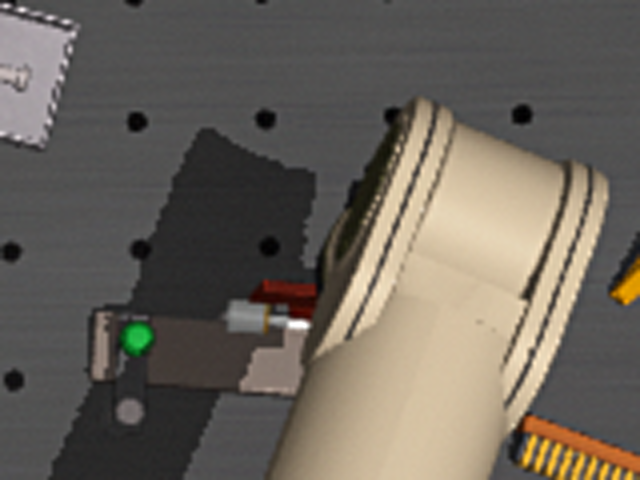

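```bash
cat >> fit.py <<'E'
def held(n,p):
    L=[]
    if n=="side":
        L=[("v-f",seg([-.004,-.054,.016],[-.004,-.054,.085])),("v-b",seg([.004,-.054,.016],[.004,-.054,.085])),
           ("v+f",seg([-.004,.054,.03],[-.004,.054,.085])),
           ("top-b",seg([.004,-.054,.085],[.004,-.020,.085])),("top-f",seg([-.004,-.054,.085],[-.004,-.020,.085])),
           ("end-bot",seg([-.004,-.054,.016],[.004,-.054,.016],6)),("end-top",seg([-.004,-.054,.085],[.004,-.054,.085],6)),
           ("low-",seg([-.004,-.054,.016],[-.004,-.026,.016])),("low+",seg([-.004,.026,.016],[-.004,.054,.016]))]
        a=cylsil(n,p,-.024,.024); L+=[("ks0",a[0]),("ks1",a[1])]
        L+=[("a-",arc(n,p,-.024,span=80)),("a+",arc(n,p,.024,span=60))]
    return L
E
python3 - <<'E'
from fit import *
V={"side":np.load("pics/side5.npz")['im']}
p0=[.5372,-.2114,.1965,-5.78,0,0]
for v in([.5372,0.5e-3],[.5372,3e-3]):
    p=fit(V,held,p0,[0,1,2,3,4,5],minw=20,halfs=(5,4,3,2,2),prior=[(0,v[0],v[1]),(3,-5.78,.7),(4,0,.7),(5,0,3)])
draw("side",V["side"],[(p,held),([.5384,-.2116,.066,-5.65,0,0],frame_edges)],(290,180,380,280),6,"pics/hs5.png")
E
```

```text
side v-f: n=25 med=-1.23 sd=0.06
  side v-b: n=25 med=0.55 sd=0.12
  side v+f: n=24 med=0.02 sd=0.82
  side top-b: n=25 med=0.58 sd=0.10
  side top-f: n=25 med=-1.57 sd=0.08
  side end-bot: n=6 med=0.28 sd=0.16
  side end-top: n=4 med=-0.04 sd=0.18
  side low-: n=11 med=0.23 sd=0.07
  side low+: n=25 med=0.00 sd=0.10
  side ks0: n=3 med=-1.60 sd=0.07
  side ks1: n=12 med=0.06 sd=0.22
  side a-: n=3 med=0.03 sd=0.86
  side a+: n=8 med=0.12 sd=0.14
p [ 0.5372 -0.2112  0.1985 -5.6208  0.2517  0.3525] sd [0.27 0.57 0.62 0.36 0.5  0.46]
  side v-f: n=25 med=-1.23 sd=0.07
  side v-b: n=25 med=0.54 sd=0.12
  side v+f: n=24 med=0.04 sd=0.83
  side top-b: n=25 med=0.54 sd=0.10
  side top-f: n=25 med=-1.60 sd=0.08
  side end-bot: n=6 med=0.26 sd=0.14
  side end-top: n=4 med=-0.11 sd=0.17
  side low-: n=11 med=0.21 sd=0.07
  side low+: n=25 med=-0.01 sd=0.11
  side ks0: n=3 med=-1.61 sd=0.08
  side ks1: n=12 med=0.09 sd=0.23
  side a-: n=3 med=0.03 sd=0.85
  side a+: n=8 med=0.11 sd=0.14
p [ 0.5375 -0.2111  0.1981 -5.6082  0.2196  0.3455] sd [1.66 1.34 2.3  0.37 0.47 0.48]
```

View pics/hs5.png

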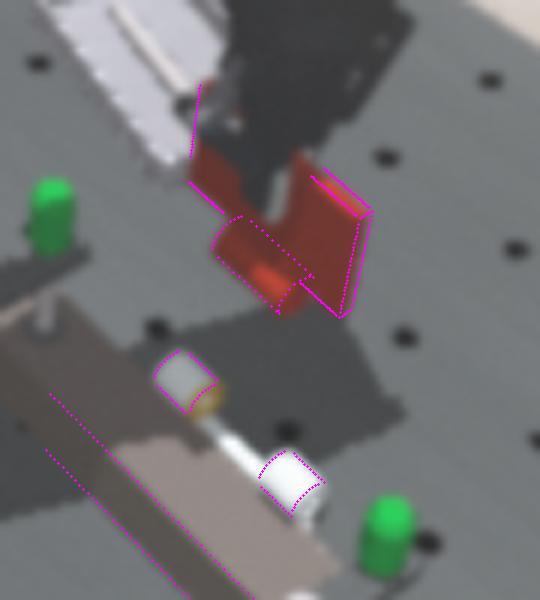

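```bash
cat >> fit.py <<'E'
def held2(n,p): return [e for e in held(n,p) if e[0] not in("v-f","top-f","ks0","end-top")]
E
python3 - <<'E'
from fit import *
V={"side":np.load("pics/side5.npz")['im']}
p0=[.5372,-.2114,.1965,-5.78,0,0]
for pr in([(0,.5372,0.4e-3),(3,-5.78,.3),(4,0,.3),(5,0,3)],[(0,.5372,0.4e-3),(3,-5.78,2),(4,0,2),(5,0,3)]):
    p=fit(V,held2,p0,[0,1,2,3,4,5],minw=20,halfs=(5,4,3,2,2),prior=pr)
F=np.array([.5384,-.2116,.066,-5.65,0,0])
# side-only frame fit, initial side image, also top
V0={n:np.load(f"pics/{n}0.npz")['im'] for n in("side","top")}
for k in("side","top"): fit({k:V0[k]},frame_edges,F,[0,1,3],verbose=False) ; print(k,fit({k:V0[k]},frame_edges,F,[0,1,2,3],verbose=False))
draw("side",V["side"],[(p,held2)],(290,180,380,280),6,"pics/hs5.png")
E
```

```text
side v-b: n=25 med=0.04 sd=0.08
  side v+f: n=25 med=-0.17 sd=0.95
  side top-b: n=25 med=0.06 sd=0.11
  side end-bot: n=5 med=0.05 sd=0.11
  side low-: n=12 med=-0.05 sd=0.08
  side low+: n=25 med=-0.15 sd=0.10
  side ks1: n=12 med=-0.03 sd=0.21
  side a-: n=3 med=0.23 sd=0.90
  side a+: n=8 med=0.21 sd=0.15
p [ 0.5372 -0.2108  0.198  -6.2808 -0.4727 -0.012 ] sd [0.12 0.33 0.33 0.22 0.24 0.29]
  side v-b: n=25 med=-0.00 sd=0.13
  side v+f: n=25 med=-0.19 sd=0.97
  side top-b: n=25 med=0.00 sd=0.13
  side end-bot: n=5 med=0.06 sd=0.17
  side low-: n=11 med=-0.02 sd=0.07
  side low+: n=25 med=-0.01 sd=0.11
  side ks1: n=12 med=0.06 sd=0.24
  side a-: n=4 med=0.18 sd=0.82
  side a+: n=8 med=0.07 sd=0.16
p [ 0.5372 -0.2115  0.1985 -6.6335 -0.9831 -0.3936] sd [0.11 0.29 0.32 0.21 0.23 0.27]
side [ 0.53080897 -0.21729357  0.07913306 -5.74027072  0.          0.        ]
top [ 0.5388474  -0.2133041   0.05762486 -5.62475912  0.          0.        ]
```

View pics/hs5.png

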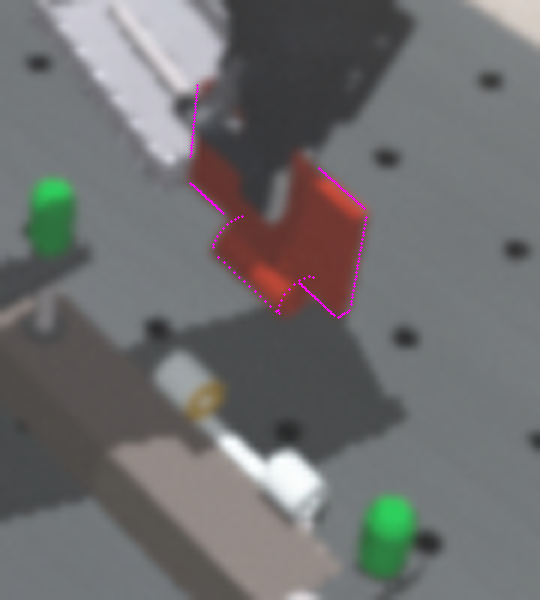

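```bash
cat >> fit.py <<'E'
def heldtop(n,p):
    if n!="top": return held2(n,p)
    return [("Ttb",seg([.004,.030,.085],[.004,.054,.085],12)),("Ttf",seg([-.004,.030,.085],[-.004,.054,.085],12)),("Te",seg([-.004,.054,.085],[.004,.054,.085],6)),("low",seg([-.004,.032,.016],[-.004,.054,.016],12))]
E
python3 - <<'E'
from fit import *
V={n:np.load(f"pics/{n}5.npz")['im'] for n in("side","top")}
p=[0.5372,-.2112,.1982,-6.4,-.7,-.2]
draw("top",V["top"],[(p,heldtop),([.5384,-.2116,.066,-5.65,0,0],frame_edges)],(325,185,375,235),12,"pics/ht5.png")
E
```

```text
(no output)
```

View pics/ht5.png

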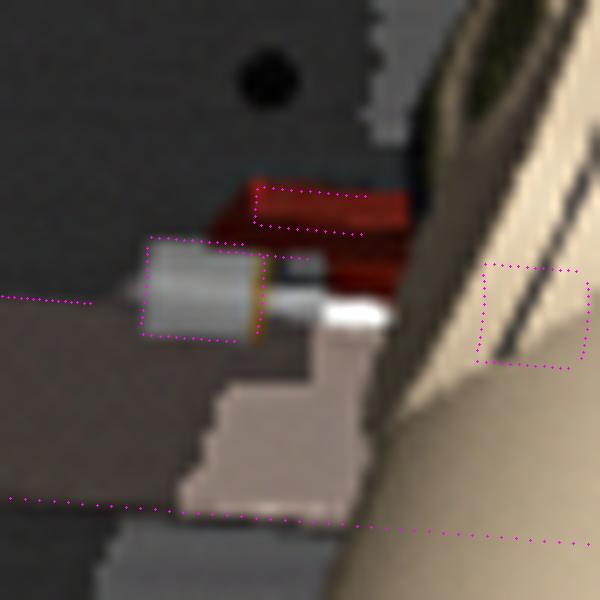

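Run:
```python
from fit import *
V={n:np.load(f"pics/{n}5.npz")['im'] for n in("side","top")}
p0=[.5372,-.2112,.1982,-6.2,-.3,-.2]
for pr in([(0,.5372,0.5e-3),(3,-5.78,.4),(4,0,.4),(5,0,3)],[(0,.5372,2e-3),(3,-5.78,2),(4,0,2),(5,0,3)]):
    p=fit(V,heldtop,p0,[0,1,2,3,4,5],minw=15,halfs=(3,3,2,2),prior=pr)
draw("top",V["top"],[(p,heldtop),([.5384,-.2116,.066,-5.65,0,0],frame_edges)],(325,185,375,235),12,"pics/ht5.png")
```

```text
side v-b: n=25 med=-0.01 sd=0.10
  side v+f: n=25 med=-0.18 sd=0.96
  side top-b: n=25 med=0.19 sd=0.12
  side end-bot: n=6 med=0.10 sd=0.16
  side low-: n=14 med=-0.11 sd=0.12
  side low+: n=25 med=-0.14 sd=0.10
  side ks1: n=12 med=-0.05 sd=0.23
  side a-: n=7 med=0.26 sd=0.72
  side a+: n=8 med=0.15 sd=0.14
  top Ttb: n=12 med=-0.17 sd=0.17
  top Ttf: n=12 med=0.88 sd=1.17
  top Te: n=6 med=0.16 sd=0.64
  top low: n=12 med=0.01 sd=0.95
p [ 0.5374 -0.2107  0.1975 -6.546  -0.2128 -0.3913] sd [0.28 0.43 0.42 0.24 0.19 0.32]
  side v-b: n=25 med=-0.01 sd=0.09
  side v+f: n=25 med=-0.22 sd=0.96
  side top-b: n=25 med=0.02 sd=0.11
  side end-bot: n=6 med=0.12 sd=0.11
  side low-: n=14 med=-0.04 sd=0.12
  side low+: n=25 med=-0.05 sd=0.12
  side ks1: n=12 med=0.04 sd=0.22
  side a-: n=7 med=0.22 sd=0.72
  side a+: n=8 med=0.06 sd=0.12
  top Ttb: n=12 med=-0.22 sd=0.17
  top Ttf: n=12 med=1.82 sd=1.11
  top Te: n=6 med=0.07 sd=0.68
  top low: n=12 med=0.13 sd=0.56
p [ 0.5381 -0.2106  0.197  -6.5736 -0.718  -0.4376] sd [0.4  0.45 0.5  0.25 0.2  0.31]
```

View pics/ht5.png

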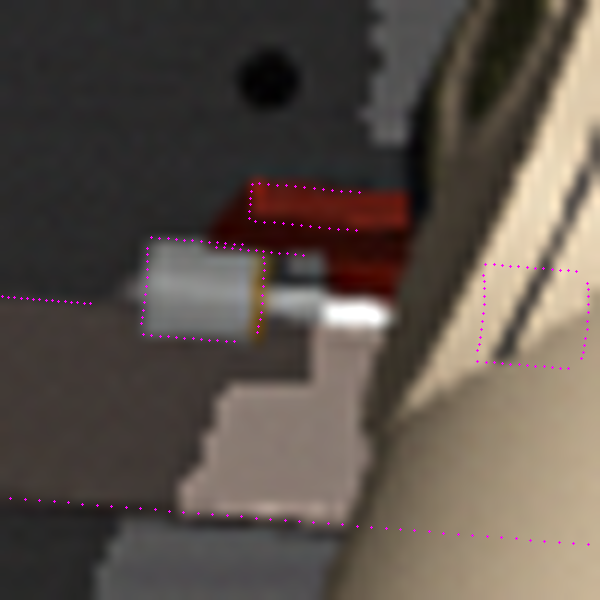

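Request:
move_arm:
  deltas:
    - [-0.0011,0.0006,0.005,0,0,0,-1]
    - [-0.001,0.0006,0.015,0,0,0,-1]
    - [0,0,0.015,0,0,0,-1]
    - [0,0,0.015,0,0,0,-1]
    - [0,0,0.015,0,0,0,-1]
    - [0,0,0.015,0,0,0,-1]
    - [0,0,0.015,0,0,0,-1]
    - [0,0,0,0,0,0,-1]
    - [0,0,0,0,0,0,-1]

```text
clock: 9.55
position: [0.5383, -0.2148, 0.1477]
ee_rot: [0.742, 0.67, 0.0, 0.0]
ft_force: [0.8, -0.2, -5.0]
grip_width: 0.084
```

Run:
```python
from plan import *
from fit import *
o=st()
V={}
for n in("side","top"):
    im,d=viewer.camera(n); np.savez(f"pics/{n}6.npz",im=im,d=d); V[n]=im
t=o['position']; pr=[(0,t[0],0.6e-3),(3,-5.78,.5),(4,0,.5),(5,0,3)]
p0=[t[0],t[1]+.0003,t[2]-.0447,-5.9,0,-.2]
F=[.5384,-.2116,.066,-5.65,0,0]
p=fit({"side":V["side"]},held2,p0,[0,1,2,3,4,5],minw=20,halfs=(4,3,3,2,2),prior=pr)
draw("side",V["side"],[(p,held2),(F,frame_edges)],(290,180,380,280),6,"pics/hs6.png")
draw("top",V["top"],[(p,heldtop),(F,frame_edges)],(325,185,375,235),12,"pics/ht6.png")
```

```text
t 9.55 pos [ 0.5383 -0.2148  0.1477] tool y [ 0.9948 -0.1022  0.0007] z [ 0.0007 -0.0002 -1.    ] yaw -5.87 F [ 0.8373 -0.2168 -4.9987] M [ 0.0274 -0.0331  0.0216] w 7.2
  side v-b: n=25 med=0.08 sd=0.55
  side v+f: n=25 med=0.10 sd=0.89
  side top-b: n=25 med=-0.14 sd=0.16
  side end-bot: n=4 med=-0.03 sd=0.08
  side low-: n=16 med=-0.10 sd=1.30
  side low+: n=25 med=-0.13 sd=0.16
  side ks1: n=12 med=2.20 sd=0.98
  side a-: n=5 med=0.17 sd=1.24
  side a+: n=7 med=0.17 sd=0.11
p [ 0.5383 -0.214   0.1026 -6.5319  0.164   0.8576] sd [0.3  0.58 0.72 0.42 0.34 0.62]
```

View pics/hs6.png

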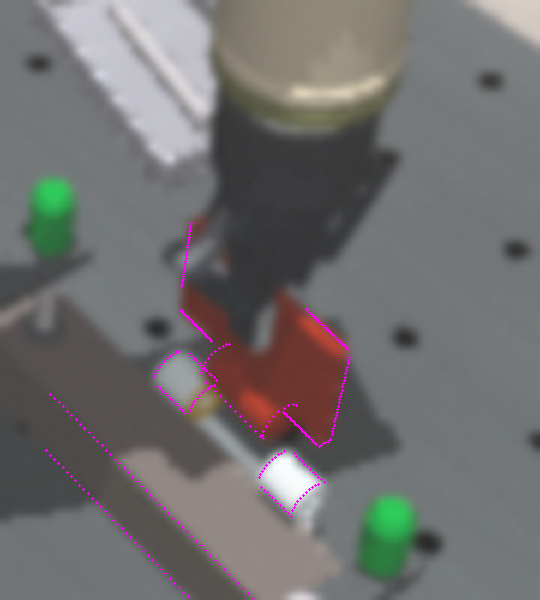

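View pics/ht6.png

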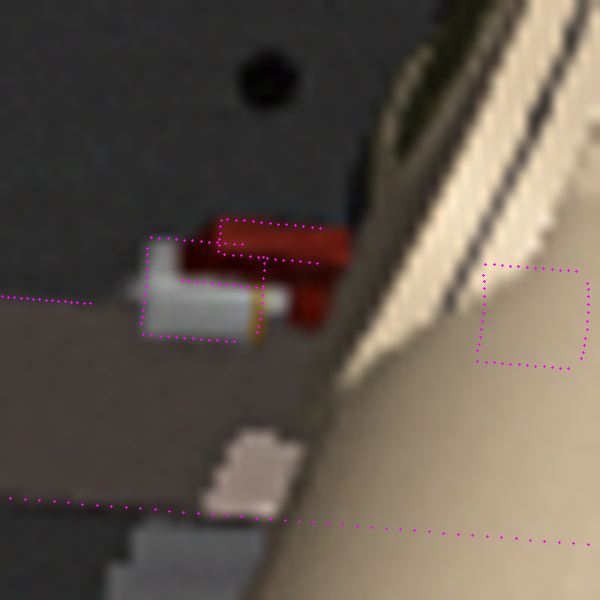

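Request:
move_arm:
  deltas:
    - [0.001,0,0.004,0,0,0,-1]
    - [0,0,0.006,0,0,0,-1]
    - [0,0,0.006,0,0,0,-1]
    - [0,0,0.004,0,0,0,-1]
    - [0,0,0,0,0,0,-1]

```text
clock: 10.28
position: [0.5379, -0.2136, 0.1268]
ee_rot: [0.742, 0.67, -0.0, -0.0]
ft_force: [0.4, -0.1, -6.2]
grip_width: 0.086
```

Run:
```python
from plan import *
st()
```

```text
t 10.28 pos [ 0.5379 -0.2136  0.1268] tool y [ 0.9948 -0.1021 -0.0007] z [-0.0007  0.0002 -1.    ] yaw -5.86 F [ 0.4229 -0.1089 -6.1834] M [ 0.0221 -0.0399 -0.0108] w 7.3
```

Request:
move_arm:
  deltas:
    - [0,0,0.003,0,0,0,-1]
    - [0,0,0.003,0,0,0,-1]
    - [0,0,0.003,0,0,0,-1]
    - [0,0,0.003,0,0,0,-1]
    - [0,0,0,0,0,0,-1]

```text
clock: 10.9
position: [0.538, -0.2136, 0.115]
ee_rot: [0.742, 0.67, -0.0, -0.0]
ft_force: [-0.3, 0.0, -5.1]
grip_width: 0.082
```

Run:
```python
from plan import *
from fit import *
o=st()
V={}
for n in("side","top"):
    im,d=viewer.camera(n); np.savez(f"pics/{n}7.npz",im=im,d=d); V[n]=im
t=o['position']
F=[.5384,-.2116,.066,-5.65,0,0]
p=[t[0],t[1]+.0004,t[2]-.0447,-5.8,0,0]
for n,b,s in(("side",(295,205,375,285),7),("top",(325,185,375,235),12)):
    draw(n,V[n],[],b,s,f"pics/h{n}7a.png"); draw(n,V[n],[(p,heldtop),(F,frame_edges)],b,s,f"pics/h{n}7.png")
```

```text
t 10.9 pos [ 0.538  -0.2136  0.115 ] tool y [ 0.9948 -0.102  -0.0005] z [-0.0005  0.0002 -1.    ] yaw -5.86 F [-0.3234  0.0409 -5.0695] M [ 0.0054 -0.0168  0.0099] w 7.0
```

View pics/hside7a.png

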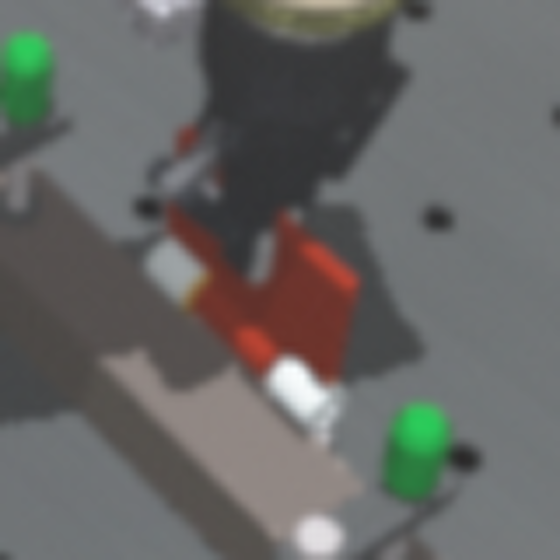

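View pics/hside7.png

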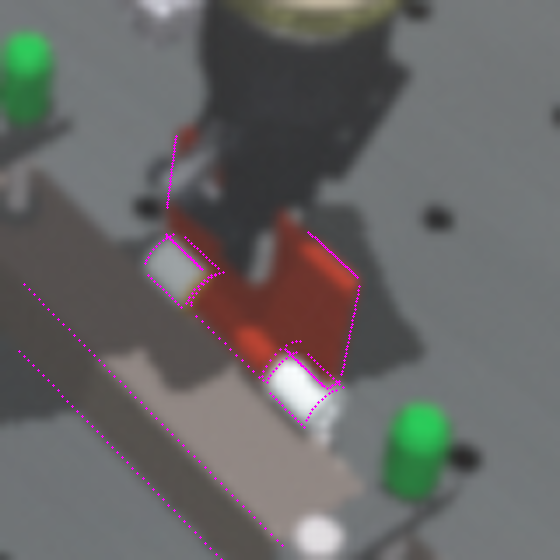

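View pics/htop7.png

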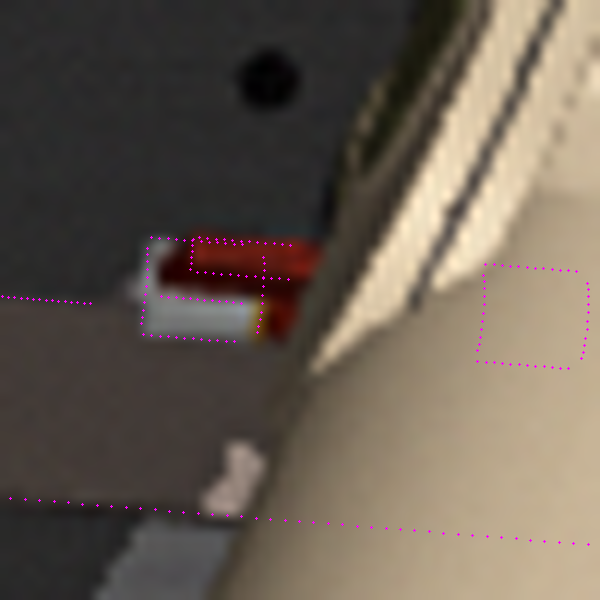

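Request:
move_arm:
  deltas:
    - [0,0,0.001,0,0,0,-1]
    - [0,0,0.001,0,0,0,-1]
    - [0,0,0.001,0,0,0,-1]
    - [0,0,0,0,0,0,-1]

```text
clock: 11.5
position: [0.5383, -0.2137, 0.1127]
ee_rot: [0.742, 0.67, 0.0, 0.0]
ft_force: [-2.8, 1.1, 0.3]
grip_width: 0.083
```

Request:
move_arm:
  deltas:
    - [0,0,0.0005,0,0,0,-1]
    - [0,0,0,0,0,0,-1]

```text
clock: 11.75
position: [0.5384, -0.2137, 0.1126]
ee_rot: [0.742, 0.67, 0.0, 0.0]
ft_force: [-4.1, 1.6, 6.4]
grip_width: 0.081
```

Request:
move_arm:
  deltas:
    - [0.0005,0,-0.0003,0,0,0,-1]
    - [0.0005,0,0,0,0,0,-1]
    - [0.0005,0,0,0,0,0,-1]
    - [0,0,0,0,0,0,-1]

```text
clock: 12.25
position: [0.5383, -0.2134, 0.1126]
ee_rot: [0.743, 0.67, -0.0, 0.001]
ft_force: [-3.1, -3.4, 5.5]
grip_width: 0.08
```

Run:
```python
from plan import *
from fit import *
o=st()
V={}
for n in("side","top"):
    im,d=viewer.camera(n); np.savez(f"pics/{n}8.npz",im=im,d=d); V[n]=im
t=o['position']
F=[.5384,-.2116,.066,-5.65,0,0]
p=[t[0],t[1]+.0004,.066,-5.8,0,0]
q=fit({"side":V["side"]},lambda n,p:[e for e in held2(n,p) if e[0] in("v-b","top-b","v+f","end-bot")],p,[1,4,5],minw=20,halfs=(3,3,2,2),prior=[(4,0,1),(5,0,2)])
for n,b,s in(("side",(295,205,375,285),7),("top",(325,185,375,235),12)):
    draw(n,V[n],[(p,heldtop),(F,frame_edges)],b,s,f"pics/h{n}8.png")
```

```text
t 12.25 pos [ 0.5383 -0.2134  0.1126] tool y [ 0.9947 -0.103   0.0009] z [ 0.0008 -0.0015 -1.    ] yaw -5.91 F [-3.0766 -3.3655  5.4525] M [-0.7174  0.8118  0.0471] w 6.8
  side v-b: n=25 med=-0.03 sd=0.17
  side v+f: n=24 med=-0.22 sd=1.02
  side top-b: n=25 med=0.01 sd=0.11
  side end-bot: n=6 med=0.43 sd=0.34
p [ 0.5383 -0.2111  0.066  -5.8     1.1006  0.1792] sd [0.6  0.26 0.51]
```

View pics/hside8.png

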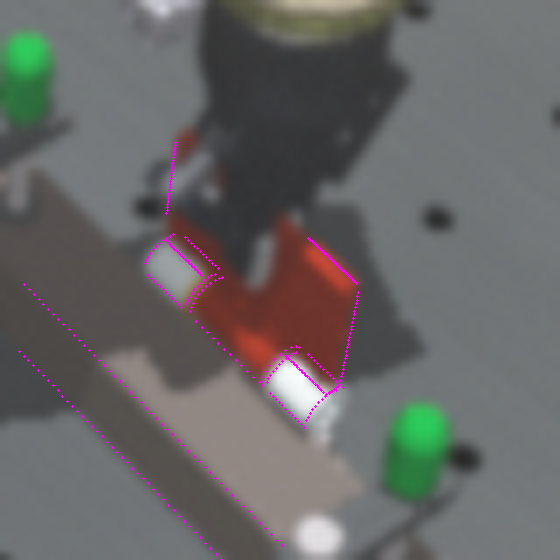

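View pics/htop8.png

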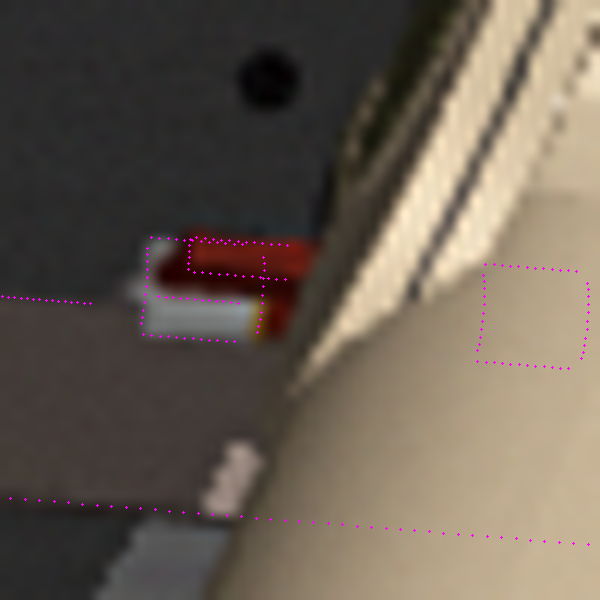

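Request:
move_arm:
  deltas:
    - [0,0,-0.0003,0,0,0,-1]
    - [0,0,-0.0003,0,0,0,-1]
    - [0,0,0,0,0,0,-1]

```text
clock: 12.72
position: [0.5385, -0.2123, 0.1127]
ee_rot: [0.742, 0.67, 0.0, 0.0]
ft_force: [-0.7, -3.2, 0.6]
grip_width: 0.081
```

Run:
```python
from plan import *
o=st()
```

```text
t 12.72 pos [ 0.5385 -0.2123  0.1127] tool y [ 0.9948 -0.102   0.0005] z [ 0.0005 -0.0003 -1.    ] yaw -5.86 F [-0.6554 -3.1961  0.6167] M [-0.8911  0.0774 -0.0051] w 6.9
```

Request:
move_arm:
  deltas:
    - [0.0004,0,0,0,0,0,-1]
    - [0.0004,0,0,0,0,0,-1]
    - [0,0,0,0,0,0,-1]

```text
clock: 13.1
position: [0.5385, -0.2119, 0.1127]
ee_rot: [0.742, 0.67, -0.0, 0.0]
ft_force: [0.8, -5.2, -1.3]
grip_width: 0.079
```

Request:
move_arm:
  deltas:
    - [0.0004,0,0,0,0,0,-1]
    - [0.0004,0,0,0,0,0,-1]
    - [0,0,0,0,0,0,-1]

```text
clock: 13.48
position: [0.5385, -0.2117, 0.1127]
ee_rot: [0.743, 0.67, -0.0, 0.001]
ft_force: [1.0, -6.9, -0.5]
grip_width: 0.079
```

Run:
```python
from plan import *
o=st()
```

```text
t 13.47 pos [ 0.5385 -0.2117  0.1127] tool y [ 0.9947 -0.1028  0.0007] z [ 0.0005 -0.0016 -1.    ] yaw -5.9 F [ 0.9543 -6.8998 -0.5006] M [-1.8175 -0.1125  0.0101] w 6.7
```

Run:
```python
from plan import *
from fit import *
o=st()
V={}
for n in("side","top"):
    ims=[]
    for i in range(3):
        im,d=viewer.camera(n); ims.append(im.astype(np.float32))
    V[n]=np.mean(ims,0).round().astype(np.uint8); np.savez(f"pics/{n}9.npz",im=V[n],d=d)
t=o['position']
F=[.5384,-.2116,.066,-5.65,0,0]
F2=fit(V,lambda n,p:[e for e in frame_edges(n,p) if e[0] in("jfrontlow","k+s0","k-s1","k+s1","arc0.054","arc-0.054","jback+")],F,[0,1,3],halfs=(2,2,1.5))
p=[.5384+.0001,-.2101,.066,-5.8,0,0]
sel=lambda n,p:[e for e in heldtop(n,p) if e[0] in("v-b","top-b","end-bot","v+f","Ttb","Te")]
q=fit(V,sel,p,[1,4,5],minw=20,halfs=(3,3,2,2),prior=[(4,0,1),(5,0,2)])
q=fit(V,sel,p,[0,1,3,4,5],minw=20,halfs=(3,3,2,2),prior=[(0,.5385,1e-3),(3,-5.8,1),(4,0,1),(5,0,2)])
for n,b,s in(("side",(295,205,375,285),7),("top",(325,185,375,235),12)):
    draw(n,V[n],[(p,heldtop),(F,frame_edges)],b,s,f"pics/h{n}9.png");draw(n,V[n],[],b,s,f"pics/h{n}9a.png")
```

```text
t 13.47 pos [ 0.5385 -0.2117  0.1127] tool y [ 0.9947 -0.1028  0.0007] z [ 0.0005 -0.0016 -1.    ] yaw -5.9 F [ 0.9543 -6.8998 -0.5006] M [-1.8175 -0.1125  0.0101] w 6.7
  side jfrontlow: n=40 med=0.08 sd=0.27
  side k-s1: n=12 med=-0.49 sd=0.14
  side k+s0: n=12 med=1.23 sd=0.67
  side k+s1: n=12 med=-0.05 sd=0.16
  side arc-0.054: n=11 med=-0.13 sd=0.67
  side arc0.054: n=11 med=-0.01 sd=0.30
  top jback+: n=25 med=-0.06 sd=0.12
  top k+s0: n=12 med=0.46 sd=0.80
  top k+s1: n=12 med=-0.32 sd=0.19
  top arc0.054: n=11 med=0.02 sd=0.74
p [ 0.5384 -0.212   0.066  -5.5027  0.      0.    ] sd [0.19 0.31 0.17]
  side v-b: n=25 med=-0.04 sd=0.10
  side v+f: n=19 med=-0.46 sd=1.13
  side top-b: n=25 med=-0.05 sd=0.20
  side end-bot: n=6 med=0.25 sd=0.07
  top Ttb: n=12 med=0.09 sd=0.89
  top Te: n=6 med=0.56 sd=0.75
p [ 0.5385 -0.2108  0.066  -5.8     0.399  -1.1493] sd [0.69 0.23 0.63]
  side v-b: n=25 med=-0.03 sd=0.08
  side v+f: n=21 med=-0.46 sd=1.26
  side top-b: n=25 med=-0.01 sd=0.18
  side end-bot: n=6 med=0.08 sd=0.04
  top Ttb: n=12 med=-0.06 sd=1.03
  top Te: n=6 med=0.84 sd=0.82
p [ 0.5387 -0.21    0.066  -5.1053  0.2443 -0.692 ] sd [0.52 0.86 0.47 0.38 0.75]
```

View pics/hside9.png

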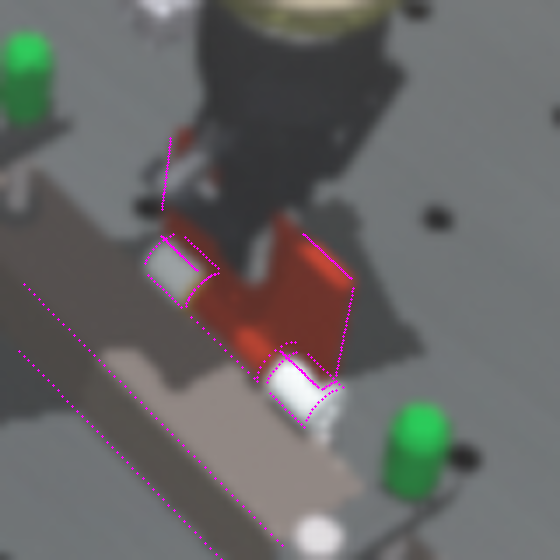

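View pics/hside9a.png

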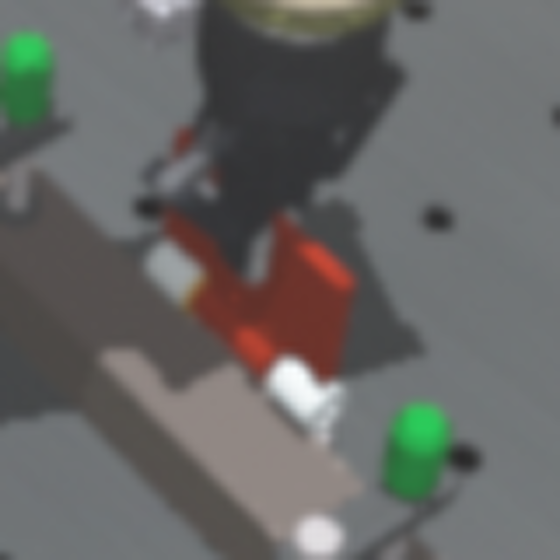

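View pics/htop9.png

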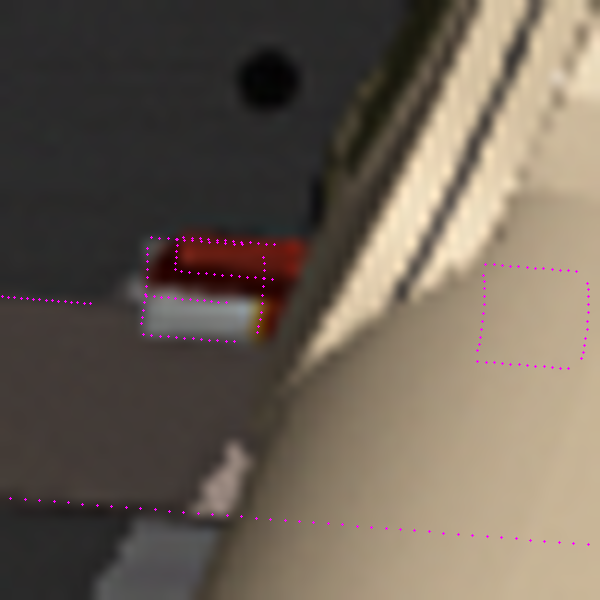

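Run:
```python
from fit import *
T={5:(.5372,-.2114,.2422),6:(.5383,-.2148,.1477),7:(.538,-.2136,.115),8:(.5383,-.2134,.1126),9:(.5385,-.2117,.1127)}
sel=lambda n,p:[e for e in held2(n,p) if e[0] in("v-b","top-b","end-bot")]
for k,t in T.items():
    V={"side":np.load(f"pics/side{k}.npz")['im']}
    q=fit(V,sel,[t[0],t[1]+.0006,t[2]-.0466,-5.85,0,0],[1,2,5],minw=20,halfs=(3,3,2,2),verbose=False)
    print(k,"dy",round((q[1]-t[1])*1e3,2),"dz",round((q[2]-t[2])*1e3,2),"roll",round(q[5],2),end=' | ')
    q=fit(V,sel,[t[0],t[1]+.0006,t[2]-.0466,-5.85,0,0],[1,2,4,5],minw=20,halfs=(3,3,2,2),verbose=False)
    print("dy",round((q[1]-t[1])*1e3,2),"dz",round((q[2]-t[2])*1e3,2),"lean roll",q[4:].round(2))
```

```text
5 dy 1.56 dz -45.84 roll 0.05 | dy 1.22 dz -45.12 lean roll [-0.41  0.  ]
6 dy 1.41 dz -44.83 roll 1.13 | dy 2.08 dz -47.63 lean roll [1.33 0.89]
7 dy 1.52 dz -44.72 roll 0.28 | dy 1.49 dz -43.92 lean roll [-0.33  0.43]
8 dy 1.71 dz -43.88 roll 0.54 | dy 1.51 dz -43.24 lean roll [-0.35  0.54]
9 dy 0.94 dz -45.03 roll -0.57 | dy 1.07 dz -44.53 lean roll [-0.14 -0.32]
```

Request:
move_arm:
  deltas:
    - [-0.0005,0,0,0,0,0,-1]
    - [-0.0005,0,0,0,0,0,-1]
    - [0,0,0,0,0.4,0,-1]
    - [0,0,0,0,0.4,0,-1]
    - [0,0,0,0,0,0,-1]
  force: 120

```text
clock: 14.4
position: [0.5384, -0.2123, 0.1128]
ee_rot: [0.742, 0.67, 0.005, -0.004]
ft_force: [-0.1, -5.7, 0.3]
grip_width: 0.076
```

```bash
cat > roll.py <<'E'
from plan import *
from fit import *
import sys
k=sys.argv[1]
o=st(); t=o['position']; ims=[]
for i in range(3): ims.append(viewer.camera("side")[0].astype(np.float32))
im=np.mean(ims,0).round().astype(np.uint8); np.savez(f"pics/side{k}.npz",im=im)
sel=lambda n,p:[e for e in held2(n,p) if e[0] in("v-b","top-b","end-bot")]
for fr in([1,2,5],[1,2,4,5]):
    q=fit({"side":im},sel,[t[0],t[1]+.001,.066,-5.85,0,0],fr,minw=20,halfs=(3,3,2,2),verbose=False)
    print("leaf y",q[1].round(4),"dy",round((q[1]-t[1])*1e3,2),"z",q[2].round(4),"lean roll",q[4:].round(2))
E
python3 roll.py 10
```

```text
t 14.4 pos [ 0.5384 -0.2123  0.1128] tool y [ 0.9947 -0.1025  0.0005] z [ 0.0018  0.0132 -0.9999] yaw -5.88 F [-0.0768 -5.655   0.3174] M [-1.6861  0.0793  0.025 ] w 6.5
leaf y -0.2104 dy 1.91 z 0.0688 lean roll [0.   0.81]
leaf y -0.211 dy 1.29 z 0.0707 lean roll [-0.91  0.9 ]
```

Request:
move_arm:
  deltas:
    - [0.0003,0,0,0,-0.35,0,-1]
    - [0,0,0,0,0,0,-1]
    - [0,0,0,0,0,0,-1]

```text
clock: 14.92
position: [0.5385, -0.212, 0.1127]
ee_rot: [0.742, 0.67, 0.003, -0.002]
ft_force: [0.8, -7.2, -0.5]
grip_width: 0.082
```

```bash
python3 roll.py 11
python3 - <<'E'
from plan import *
from fit import *
o=manip.get_obs(); print("F",o['ft_force'],o['position'])
V={"side":np.load("pics/side11.npz")['im']}
V["top"]=viewer.camera("top")[0]; np.savez("pics/top11.npz",im=V["top"])
p=[.5386,-.2103,.066,-5.7,0,0]
for n,b,s in(("side",(295,205,375,285),7),("top",(325,185,375,235),12)):
    draw(n,V[n],[(p,heldtop)],b,s,f"pics/h{n}11.png")
cv2.imwrite("pics/side11full.png",V["side"][...,::-1])
E
```

```text
t 14.93 pos [ 0.5385 -0.212   0.1127] tool y [ 0.9947 -0.1024  0.0005] z [ 0.0012  0.0068 -1.    ] yaw -5.87 F [ 0.8041 -7.1519 -0.4945] M [-1.751  -0.0631  0.0584] w 6.9
leaf y -0.2106 dy 1.35 z 0.068 lean roll [0.   0.26]
leaf y -0.2114 dy 0.6 z 0.0714 lean roll [-1.43  0.64]
F [ 0.5    -6.3101 -0.7598] [ 0.5384 -0.212   0.1127]
```

View pics/hside11.png

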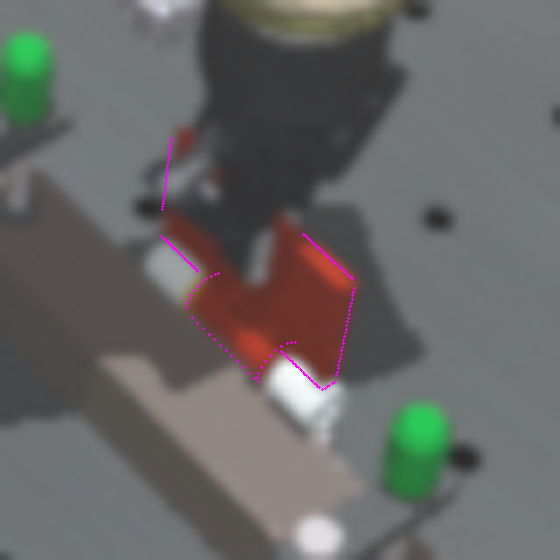

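View pics/htop11.png

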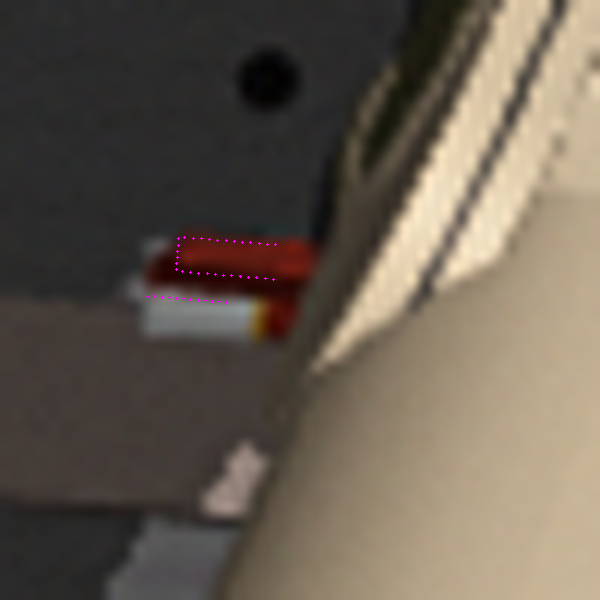

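View pics/side11full.png

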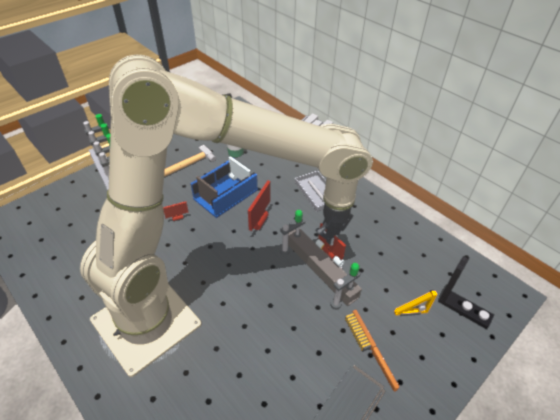

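Request:
move_arm:
  deltas:
    - [0,0,0.0001,0,0,0,-1]
    - [0,0,0,0,0,0,-1]
    - [0,0,0,0,0,0,-1]
    - [0,0,0,0,0,0,-1]

```text
clock: 15.62
position: [0.5384, -0.212, 0.1127]
ee_rot: [0.742, 0.67, 0.003, -0.002]
ft_force: [0.3, -5.0, 0.2]
grip_width: 0.077
```

Run:
```python
from plan import *
st(); print(manip.hand_in()); st()
```

```text
t 15.62 pos [ 0.5384 -0.212   0.1127] tool y [ 0.9947 -0.1024  0.0005] z [ 0.0012  0.0069 -1.    ] yaw -5.88 F [ 0.2903 -5.0347  0.2302] M [-1.7276  0.0661  0.0515] w 6.5
the job is handed in; nothing more can be done
None
the job is handed in; nothing more can be done
```

I handed the job in at 15.6 s. The middle-sized red leaf came out of the middle rack slot and was lowered into the notch. It was then slid to the washer and is still gripped there at 120 N.

**Bedding:** floor contact came at a TCP height of 0.1127 m. The offset taken when the leaf stood in the rack predicted 0.1126 m. The downward load on the floor is about 6 N.

**Bearing on the washer:** contact showed when the push rose while the tool nearly stopped (0.8 mm commanded, 0.2 mm moved). The last push reading was about 5 N along the hinge line, and part of that is friction on the floor. The fitted leaf position along y was −0.2106 to −0.2114 m, against −0.2101 to −0.2105 m expected, so it read up to about 1 mm short of the washer. I relied on the contact force there.

**Alignment across (x):** the leaf centre, taken from the tool position, agrees with the fitted bore axis to about 0.1 mm. The camera calibration is good only to about 2 mm.

**Upright:** the first push rolled the leaf about 1° in the pads. I corrected it by raising the grip to 120 N and tilting the tool 0.4°. The last fit gave a roll of 0.3° to 0.6°, about what it read when hanging free.

**Disagreements:** the last lean fit, from the side camera only, gave −1.4°. Earlier fits scattered between about −1° and +1.3°, and the tool itself leans less than 0.1° that way. The same fits also put the bore at 0.068 to 0.071 m instead of 0.066 m. I put both down to fit noise and made no correction.

In the last pictures nothing else appeared to have moved. The arm hides part of the rack and jamb there, so I could not check those parts.

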